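Flasking up wax trees for casting

TASK

Get the wax trees ready for investing: set each of the four steel flasks over the tree on the rubber base that it fits, the smallest flask on the smallest base and so on up to the largest, so that every flask stands upright with its lower end flat on the floor of its base and the wax inside. Do not tip the trees or shove their bases about, and leave the glass jar where it is.

Things in the scene. Friction and masses are not known exactly. Their poses are not given: they have to be found in the camera images.
- flask_small: The smallest of four steel casting flasks: a plain open steel tube, 40 mm outside diameter, 34 mm inside (3 mm wall), 48 mm tall, 131 g, standing on end on the bench. Origin at the centre of its lower end, z up along the tube.
- flask_medium: The second smallest of four steel casting flasks: a plain open steel tube, 48 mm outside diameter, 42 mm inside (3 mm wall), 60 mm tall, 200 g, standing on end on the bench. Origin at the centre of its lower end, z up along the tube.
- flask_large: The second largest of four steel casting flasks: a plain open steel tube, 56 mm outside diameter, 50 mm inside (3 mm wall), 72 mm tall, 282 g, standing on end on the bench. Origin at the centre of its lower end, z up along the tube.
- flask_largest: The largest of four steel casting flasks: a plain open steel tube, 64 mm outside diameter, 58 mm inside (3 mm wall), 84 mm tall, 379 g, standing on end on the bench. Origin at the centre of its lower end, z up along the tube.
- base_small: Loose black rubber saucer for the 40 mm flask: 62 mm across, flat floor 8 mm above its underside, lip 3 mm wide and 3 mm above the floor. On the floor a central button 24 mm across, tapering to 16, 10 mm high, bears a blue-green wax tree up to 22 mm across, top 44 mm above the underside. The flask rests on the floor around the button. Origin: centre of underside, z up.
- base_medium: Loose black rubber saucer for the 48 mm flask: 70 mm across, flat floor 8 mm above its underside, lip 3 mm wide and 3 mm above the floor. On the floor a central button 32 mm across, tapering to 24, 10 mm high, bears a blue-green wax tree up to 30 mm across, top 55 mm above the underside. The flask rests on the floor around the button. Origin: centre of underside, z up.
- base_large: Loose black rubber saucer for the 56 mm flask: 78 mm across, flat floor 8 mm above its underside, lip 3 mm wide and 3 mm above the floor. On the floor a central button 40 mm across, tapering to 32, 10 mm high, bears a blue-green wax tree up to 38 mm across, top 67 mm above the underside. The flask rests on the floor around the button. Origin: centre of underside, z up.
- base_largest: Loose black rubber saucer for the 64 mm flask: 86 mm across, flat floor 8 mm above its underside, lip 3 mm wide and 3 mm above the floor. On the floor a central button 48 mm across, tapering to 40, 10 mm high, bears a blue-green wax tree up to 46 mm across, top 78 mm above the underside. The flask rests on the floor around the button. Origin: centre of underside, z up.
- wax_jar: Bystander: amber glass jar with a white cap, 60 mm diameter, 75 mm tall, standing among the flasks. Origin at the centre of its underside, z up.
Things that resemble listed ones, but are neither listed nor needed, are in the scene too. Leave any pink look-alike of the base_largest alone.

How it is judged (in metres and radians):
At the end, for the whole second after the job is handed in: Each flask is over the tree of its own base, released and at rest: within 9 mm of the base centre, lower end on the base floor (5 to 10.5 mm above its underside), flask and base within 0.06 rad of upright. The jar is upright, within 30 mm of its start (horizontal distance between flask_small and base_small below 0.009 m and z of flask_small in the frame of base_small between 0.005 and 0.0105 m and angle between each of flask_small, base_small, flask_medium, base_medium, flask_large, base_large, flask_largest, base_largest's own z axis and vertical below 0.06 rad and linear speed of each of flask_small, base_small, flask_medium, base_medium, flask_large, base_large, flask_largest, base_largest below 0.02 m/s and horizontal distance between flask_medium and base_medium below 0.009 m and z of flask_medium in the frame of base_medium between 0.005 and 0.0105 m and horizontal distance between flask_large and base_large below 0.009 m and z of flask_large in the frame of base_large between 0.005 and 0.0105 m and horizontal distance between flask_largest and base_largest below 0.009 m and z of flask_largest in the frame of base_largest between 0.005 and 0.0105 m and distance of wax_jar from where it was at the start of the episode below 0.03 m and angle between wax_jar's own z axis and vertical below 0.1 rad); the robot touches nothing.
It fails at once if the small base with its wax tree is tipped or is shoved more than 40 mm (angle between base_small's own z axis and vertical above 0.3 rad or distance of base_small from where it was at the start of the episode above 0.04 m).
It fails at once if the medium base with its wax tree is tipped or is shoved more than 40 mm (angle between base_medium's own z axis and vertical above 0.3 rad or distance of base_medium from where it was at the start of the episode above 0.04 m).
It fails at once if the large base with its wax tree is tipped or is shoved more than 40 mm (angle between base_large's own z axis and vertical above 0.3 rad or distance of base_large from where it was at the start of the episode above 0.04 m).
It fails at once if the largest base with its wax tree is tipped or is shoved more than 40 mm (angle between base_largest's own z axis and vertical above 0.3 rad or distance of base_largest from where it was at the start of the episode above 0.04 m).
It fails at once if the glass jar is shoved more than 30 mm or tipped (distance of wax_jar from where it was at the start of the episode above 0.03 m or angle between wax_jar's own z axis and vertical above 0.3 rad).
It also fails if it takes over 109 s, if anything falls off the work surface, if the arm or the gripper's body presses on something with over 40 N, if the wrist force passes 120 N, or if a joint passes its speed limit or range.

ROBOT

A 7-joint arm with a two-finger parallel gripper is mounted at the origin on the work surface. World frame = base frame: x ahead of the robot, y to its left, z up, the work surface at z = 0. Lengths are in mm, angles in rad, forces in N, time in s.
With the tool pointing down it reaches from about 400 to 875 mm from the base axis. Payload 4.4 kg.
Tool frame: the origin (TCP) lies at the very end of the fingers, on their centre line; the grasp point (between the pads) lies 19 mm behind it; z points along the fingers, x is the direction in which the jaws open and shut, and the axes are right-handed (so a half turn about z gives the same grasp; the last joint's range is limited). The gripper opens to 85 mm and grips with 20 to 120 N. Pads are 22 mm wide; open, the fingers measure 114 mm over their backs; the gripper's body (76 mm by 85 mm) begins 54 mm behind the grasp point. The pads swing forward as they close: fully open they stand 13 mm farther back than shut.
Start: joints at [1.057, 0.628, 0.038, 1.517, -0.027, 0.996, -0.02], TCP at [281.468, -585.913, 231.313] pointing down, gripper open.
Joint ranges: [-3.06, 3.06], [-0.37, 2.12], [-1.25, 1.32], [0.18, 2.47], [-1.1, 4.24], [0.23, 1.98], [-2.94, 2.94]. Speed limits (rad/s): [2.57, 2.57, 3.14, 3.14, 3.14, 3.14, 3.14].

INTERFACE

Orientations are given as [roll, pitch, yaw] about the fixed x, y, z axes, in that order (R = Rz(yaw) Ry(pitch) Rx(roll)).
In Python, from cell import ctrl gives the robot as it stands.
- The arm moves only by the shell command python3 -m creep 'ROWS'. ROWS is text: rows parted by semicolons, each of 7 numbers parted by spaces: the shift along the tool's x, y, z in units of 40 mm (1.0 is 40 mm), then the turn, a rotation vector about the tool's x, y, z in degrees, then the closure, from 0 (fully open) to 1 (shut). In form: x y z rx ry rz grip; .... A call has 1 to 10 rows; each row is the pose to reach, as a shift and turn from the pose commanded when the call began, along the tool's axes at that moment; what a row does not reach only later rows make up. A row lasts 1/12 s, in which the tool goes at most 41.7 mm and 7.16 degrees, less where a joint would pass 70% of its speed; a pose out of reach is approached as far as the arm can. A call with a gripper value outside its range is refused whole. The fingers move at their own pace and stop on an object; the grip force is fixed at half the most. Time passes only in rows, so rows that repeat a pose let the fingers close. It gives the time, the measured TCP pose, the force and the opening at its end, in the units of the state.
- ctrl.read_state(): the state, without advancing time (a new reading comes with each control period).
- ctrl.get_image(name): name is "scene" or "side" or "wrist"; returns a dict with "img" (480x640x3 uint8, red, green, blue), "vfov" (degrees; the focal length in pixels is half the picture's height over the tangent of half this angle, whatever the lens; pixels are square), "cx", "cy" (the principal point, pixels), "T" (4x4, takes a point from camera to world coordinates); the wrist camera has in their place "tool_from_camera" (4x4, takes a point from camera to tool coordinates, whose origin is the TCP and whose axes are the tool frame's). Camera axes: x right, y up, looking along -z (the intrinsics and any distortion apply to the point x, -y, -z); pixel columns grow to the right and rows downward; lengths in mm; the calibration is good to about 2 mm. A picture is of the moment at which its call begins: read the wrist's pose just before it. There is no depth.
- ctrl.finish_job(): hands the job in, once; it reports no verdict.
Trained networks look in the newest picture that a camera, given by its name, has taken for a name from the list of things; names that differ only in an ending like _2 or _b are one class to them, and where a whole thing is asked for, a point or a joint stands for the part that bears it (a point fixed in the world has none). Each returns a list of dicts, best first, with "score" (0 to 1); they miss things now and then, are a little off and sometimes report something else, mostly with a low value. They report only what shows in the picture. A call takes as long as a camera call. They do not tell look-alikes from the thing itself.
- ctrl.boxes_of(camera, thing): "rect" ([left, top, right, bottom] in pixels, round what is visible of it).
- ctrl.cut_out(camera, thing): "pixels" (480x640 bool, what is visible of it) and "rect" ([left, top, right, bottom] in pixels, round what is visible of it).
The state is a dict: "clock": time; "qpos": joint angles; "qd": joint speeds; "tau": joint torques, N m; "eef_pos": TCP position; "tool_rot": TCP orientation; "force": force on the tool from outside, world axes, zero at the start; "torque": the same for the moment, N m; "width": finger opening in mm.
Only numpy, scipy, OpenCV 4.12 (cv2) and the standard library are available. Lean on these libraries where they do the work, as an engineer would, in place of code of your own. Each camera call takes 0.05 s, during which the arm holds its last target.

## Working session

There is one attempt and no reset: what is moved stays moved. The work goes in short steps, Python scripts to look and compute and a shell command to move; the robot and the scene stay as the last step left them, time stands still between calls to the robot, and variables do not carry over. Pictures are saved under pics/ and viewed, and the job is handed in when it is done.

```bash
ls; mkdir -p pics; cat > h.py <<'E'
import numpy as np, cv2
from cell import ctrl
from scipy.spatial.transform import Rotation as R
def snap(cam,fn):
    d=ctrl.get_image(cam); cv2.imwrite('pics/'+fn,cv2.cvtColor(d['img'],cv2.COLOR_RGB2BGR)); return d
E
python3 - <<'E'
from h import *
for c in ['scene','side','wrist']:
    d=snap(c,c+'0.png'); print(c,{k:(np.round(v,3).tolist() if not isinstance(v,(int,float,str)) else v) for k,v in d.items() if k!='img'})
print(ctrl.read_state())
E
```

```text
pics
scene {'vfov': 48.08731892638929, 'cx': 316.65202483221026, 'cy': 241.39766387050852, 'T': [[0.852, -0.434, 0.292, 955.139], [0.523, 0.717, -0.462, -667.356], [-0.009, 0.546, 0.838, 1267.379], [0.0, 0.0, 0.0, 1.0]]}
side {'vfov': 50.65390901054804, 'cx': 323.11634208462925, 'cy': 243.74276546216421, 'T': [[-0.865, 0.368, -0.342, 107.648], [-0.502, -0.631, 0.592, 684.784], [0.002, 0.683, 0.73, 890.259], [0.0, 0.0, 0.0, 1.0]]}
wrist {'vfov': 62.13911179191083, 'cx': 317.4159181385547, 'cy': 246.08042037468675, 'tool_from_camera': [[1.0, 0.0, -0.001, 0.179], [0.0, -0.961, -0.278, -70.793], [-0.001, 0.278, -0.961, -142.003], [0.0, 0.0, 0.0, 1.0]]}
{'clock': 0.15, 'qpos': array([ 1.05719381,  0.62915209,  0.03846312,  1.51810947, -0.02699154,
        0.99630956, -0.01999563]), 'qd': array([ 0.00043922, -0.00322752, -0.00073873, -0.00522606,  0.00023331,
        0.0004559 , -0.00111697]), 'tau': array([ 2.09280886e-03, -5.63800514e+01,  1.22785158e+00, -1.93652809e+01,
        1.11409053e-02,  7.38772826e-03, -5.43553085e-06]), 'eef_pos': array([ 281.25965521, -585.48230532,  230.59789637]), 'tool_rot': array([ 3.14156949e+00,  1.45997186e-03, -1.12299612e+00]), 'force': array([-0.2940679 , -0.11686768,  1.01175004]), 'torque': array([0.00013561, 0.00787487, 0.00266866]), 'width': 85.32339816913232}
```

View pics/scene0.png

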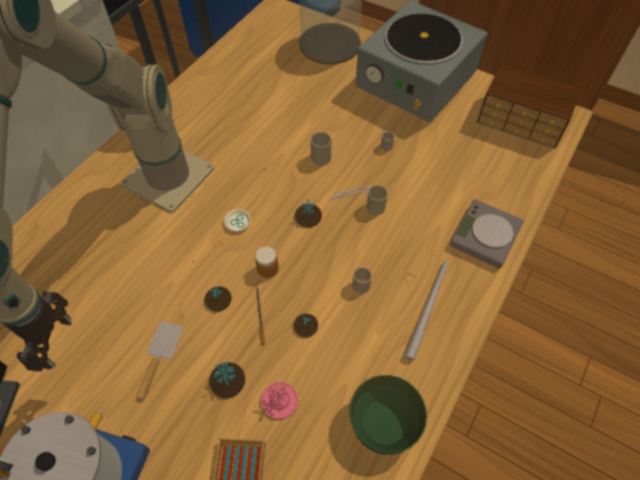

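View pics/side0.png

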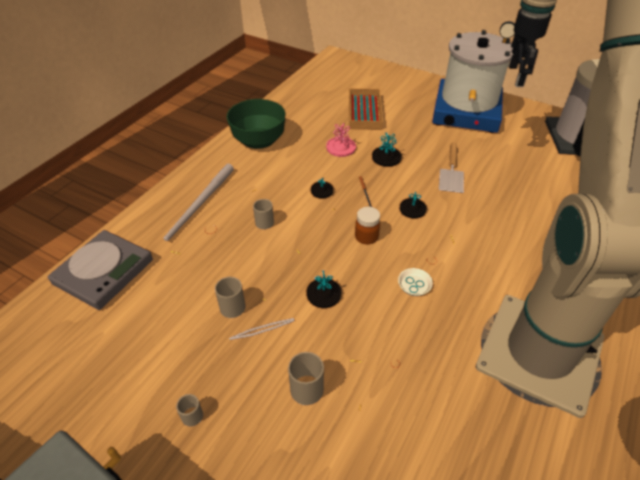

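View pics/wrist0.png

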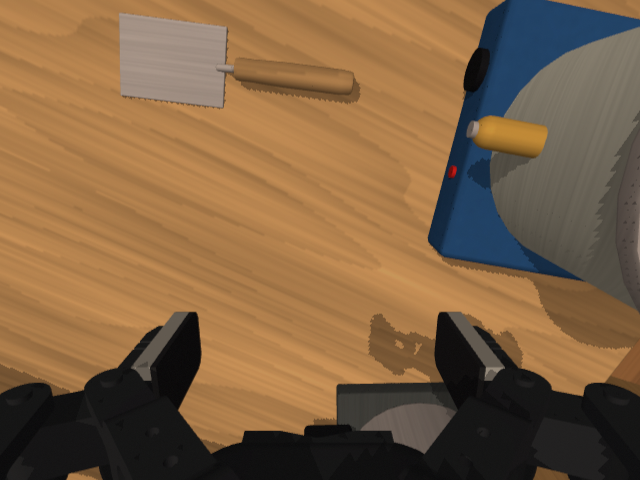

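```bash
python3 - <<'E'
from h import *
for c in ['scene','side']:
  for n in ['flask_small','flask_medium','flask_large','flask_largest','base_small','base_medium','base_large','base_largest','wax_jar']:
    print(c,n,[(round(r['score'],2),np.round(r['rect']).astype(int).tolist(), int(r['pixels'].sum())) for r in ctrl.cut_out(c,n)])
print(ctrl.read_state()['clock'])
E
```

```text
scene flask_small [(0.63, [383, 135, 396, 150], 221), (0.39, [205, 282, 232, 312], 566)]
scene flask_medium [(0.74, [382, 131, 397, 148], 200), (0.61, [353, 266, 371, 294], 398)]
scene flask_large [(0.79, [365, 184, 390, 216], 526)]
scene flask_largest [(0.97, [309, 135, 330, 164], 609)]
scene base_small [(0.67, [210, 363, 247, 399], 1064), (0.56, [299, 317, 317, 336], 432)]
scene base_medium [(0.74, [204, 287, 230, 311], 530)]
scene base_large [(0.75, [294, 199, 321, 227], 539)]
scene base_largest [(0.81, [209, 362, 247, 400], 1058), (0.59, [261, 383, 299, 419], 1073)]
scene wax_jar [(0.82, [256, 249, 278, 276], 576)]
side flask_small [(0.86, [176, 394, 204, 425], 575)]
side flask_medium [(0.6, [256, 197, 274, 226], 539)]
side flask_large [(0.77, [216, 277, 246, 314], 1002)]
side flask_largest [(0.93, [291, 352, 328, 406], 1535)]
side base_small [(0.62, [313, 179, 335, 192], 362)]
side base_medium [(0.77, [399, 197, 428, 220], 491)]
side base_large [(0.74, [303, 276, 342, 310], 904), (0.58, [254, 198, 273, 231], 518)]
side base_largest [(0.85, [371, 140, 405, 170], 646), (0.62, [328, 124, 355, 156], 574)]
side wax_jar [(0.65, [352, 209, 380, 244], 783), (0.48, [217, 278, 246, 314], 1015)]
1.05
```

```bash
cat >> h.py <<'E'
from scipy.optimize import least_squares
DIM={'flask_small':(20,48),'flask_medium':(24,60),'flask_large':(28,72),'flask_largest':(32,84),'wax_jar':(30,75)}
BD={'base_small':(31,44,11),'base_medium':(35,55,15),'base_large':(39,67,19),'base_largest':(43,78,23)}
def proj(d,P,T=None):
    T=np.array(d['T']) if T is None else T
    f=240/np.tan(np.radians(d['vfov'])/2)
    c=(np.asarray(P,float)-T[:3,3])@T[:3,:3]
    return np.stack([d['cx']+f*c[:,0]/-c[:,2], d['cy']-f*c[:,1]/-c[:,2]],1)
def ray_at_z(d,uv,z,T=None):
    T=np.array(d['T']) if T is None else T
    f=240/np.tan(np.radians(d['vfov'])/2)
    v=T[:3,:3]@np.array([(uv[0]-d['cx'])/f,-(uv[1]-d['cy'])/f,-1])
    return T[:3,3]+v*(z-T[2,3])/v[2]
def circ(x,y,z,r,n=72):
    a=np.linspace(0,2*np.pi,n,endpoint=False); return np.stack([x+r*np.cos(a),y+r*np.sin(a),np.full(n,z)],1)
def model(n,x,y):
    if n in DIM:
        r,h=DIM[n]; return np.vstack([circ(x,y,0,r),circ(x,y,h,r)])
    r,h,w=BD[n]; return np.vstack([circ(x,y,0,r),circ(x,y,11,r),circ(x,y,h,3)])
def wristT(d):
    s=d['state']; M=np.eye(4); M[:3,:3]=R.from_euler('xyz',s['tool_rot']).as_matrix(); M[:3,3]=s['eef_pos']
    return M@np.array(d['tool_from_camera'])
E
python3 - <<'E'
from h import *
D={c:ctrl.get_image(c) for c in ['scene','side']}
rect={'flask_small':([383,135,396,150],[176,394,204,425]),'flask_medium':([353,266,371,294],[254,198,274,229]),'flask_large':([365,184,390,216],[216,277,246,314]),
'flask_largest':([309,135,330,164],[291,352,328,406]),'base_small':([299,317,317,336],[313,179,335,192]),'base_medium':([204,287,230,311],[399,197,428,220]),
'base_large':([294,199,321,227],[303,276,342,310]),'base_largest':([209,362,247,400],[371,140,405,170]),'wax_jar':([256,249,278,276],[352,209,380,244])}
for n,rs in rect.items():
    def res(p,which=(0,1),ix=None):
        o=[]
        for i in which:
            uv=proj(D[['scene','side'][i]],model(n,*p)); o.append(np.r_[uv.min(0),uv.max(0)]-rs[i])
        return np.concatenate(o)
    s=least_squares(res,[500,0],loss='soft_l1',f_scale=2)
    a=[least_squares(res,[500,0],kwargs=dict(which=(i,))).x.round(1) for i in (0,1)]
    print(n,s.x.round(1),a,res(s.x).round(1), 'r',np.hypot(*s.x).round())
# pink
print(ray_at_z(D['scene'],(280,402),8),ray_at_z(D['side'],(341,147),8))
E
```

```text
flask_small [516.  454.2] [array([523.8, 451. ]), array([514.2, 454.3])] [-2.4 -4.2 -1.1  1.  -0.7 -1.7 -0.9  0.5] r 687.0
flask_medium [687.6 -27.3] [array([688.8, -27.1]), array([686.2, -27.1])] [-1.3  0.2  0.4 -0.6 -1.2 -0.3  0.4 -0.2] r 688.0
flask_large [599.4 220. ] [array([601.5, 222.3]), array([599. , 219.1])] [ 0.7  0.9 -2.7 -0.3 -1.1 -2.4  0.2  2.7] r 638.0
flask_largest [355.5 303.8] [array([360.8, 298.5]), array([354.7, 303.9])] [-0.8 -4.5 -0.4  0.9  0.1 -0.4 -0.8 -0.1] r 468.0
base_small [ 624.6 -207.1] [array([ 631.5, -202.4]), array([ 624.1, -213.3])] [-6.6 -2.6 -0.   2.7 -2.  -3.  -0.7  5.3] r 658.0
base_medium [ 384.3 -256.7] [array([ 386.2, -260.3]), array([ 380.9, -247.8])] [-0.5 -2.3  0.9 -0.5  0.6 -4.3 -0.3 -0.9] r 462.0
base_large [444.7  98.2] [array([443.2,  96. ]), array([446.5, 100. ])] [ 0.9  0.7  0.8 -1.4  2.7 -0.8 -0.5  0.4] r 455.0
base_largest [ 538.5 -420.1] [array([ 542.6, -422. ]), array([ 525.1, -402.8])] [-0.2 -0.8 -1.6 -2.3  0.  -6.2 -3.4 -3.3] r 683.0
wax_jar [ 448.4 -109.8] [array([ 449.7, -114.9]), array([ 447.2, -105.5])] [-0.7 -5.1  2.2  1.7  0.8 -3.9 -0.   1.2] r 462.0
[ 677.77460224 -400.08049187    8.        ] [ 668.47646642 -388.34215754    8.        ]
```

```bash
cat >> h.py <<'E'
def plan(x,y,z,yaw=0.0):
    s=ctrl.read_state(); M=R.from_euler('xyz',s['tool_rot'])
    d=M.inv().apply(np.array([x,y,z])-s['eef_pos']); T=R.from_euler('xyz',[np.pi,0,yaw])
    rv=np.degrees((M.inv()*T).as_rotvec())
    print('t',round(s['clock'],2),'pos',s['eef_pos'].round(1),'rot',s['tool_rot'].round(4),'w',round(s['width'],1),'F',s['force'].round(1),'\n move',(d/40).round(3),'turn',rv.round(2),'rows',np.ceil(max(np.linalg.norm(d)/41.7,np.linalg.norm(rv)/7.16)))
E
python3 - <<'E'
from h import *
plan(538,-420,180)
E
```

```text
t 1.15 pos [ 281.5 -585.9  231.3] rot [-3.1416 -0.     -1.1231] w 85.1 F [-0.4 -0.7  0.1] 
 move [-0.963 -7.577  1.283] turn [ -0.    -0.   -64.35] rows 9.0
```

```bash
python3 -m creep '-0.96 -7.58 1.28 0 0 -64.35 0;-0.96 -7.58 1.28 0 0 -64.35 0;-0.96 -7.58 1.28 0 0 -64.35 0;-0.96 -7.58 1.28 0 0 -64.35 0;-0.96 -7.58 1.28 0 0 -64.35 0;-0.96 -7.58 1.28 0 0 -64.35 0;-0.96 -7.58 1.28 0 0 -64.35 0;-0.96 -7.58 1.28 0 0 -64.35 0;-0.96 -7.58 1.28 0 0 -64.35 0;-0.96 -7.58 1.28 0 0 -64.35 0'
python3 - <<'E'
from h import *
plan(538,-420,180)
d=snap('wrist','w1.png')
E
```

```text
clock: 1.98
eef_pos: [539.7, -418.1, 179.6]
tool_rot: [-3.14, -0.0, 0.007]
force: [-0.4, -1.3, 0.9]
width: 85.4
t 1.98 pos [ 539.7 -418.1  179.6] rot [-3.1401e+00 -3.0000e-04  6.6000e-03] w 85.4 F [-0.4 -1.3  0.9] 
 move [-0.043  0.047 -0.011] turn [-0.08 -0.02  0.38] rows 1.0
```

View pics/w1.png

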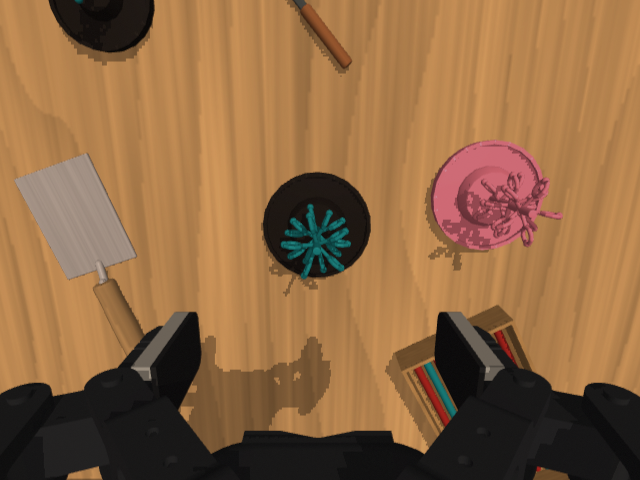

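```bash
cat >> h.py <<'E'
def hullpts(n,x,y,z0=0):
    if n in DIM: r,h=DIM[n]; 
    else: r,h=BD[n][0],11
    return np.vstack([circ(x,y,z0,r),circ(x,y,z0+h,r)])
def measure(n,x0,y0,fn,z0=0,win=35):
    s=ctrl.read_state(); d=ctrl.get_image('wrist'); d['state']=s; T=wristT(d)
    im=d['img']; hsv=cv2.cvtColor(im,cv2.COLOR_RGB2HSV); H,S,V=[hsv[...,i].astype(int) for i in range(3)]
    if n in DIM: m=(S<70)
    else: m=(V<70)|((H>75)&(H<100)&(S>80))
    m=m.astype(np.uint8); m[330:]=0
    uv0=proj(d,hullpts(n,x0,y0,z0),T); hull0=cv2.convexHull(uv0.astype(np.float32))
    reg=np.zeros_like(m); cv2.fillConvexPoly(reg,hull0.astype(int),1); reg=cv2.dilate(reg,np.ones((win,win),np.uint8))
    m&=reg; m=cv2.morphologyEx(m,cv2.MORPH_OPEN,np.ones((3,3),np.uint8))
    nl,lab,st,_=cv2.connectedComponentsWithStats(m)
    k=1+np.argmax(st[1:,4]); m=(lab==k).astype(np.uint8)
    cs,_=cv2.findContours(m,cv2.RETR_EXTERNAL,cv2.CHAIN_APPROX_NONE); c=max(cs,key=len)[:,0,:].astype(float)
    c=c[(c[:,1]<328)]
    def res(p):
        h=cv2.convexHull(proj(d,hullpts(n,p[0],p[1],z0),T).astype(np.float32))
        return np.array([cv2.pointPolygonTest(h,(float(a),float(b)),True) for a,b in c])
    so=least_squares(res,[x0,y0],loss='cauchy',f_scale=1.0,diff_step=1e-3)
    r=res(so.x); print(n,'xy',so.x.round(1),'median|r|',np.median(abs(r)).round(2),'mean',r[abs(r)<5].mean().round(2),'n',len(c),'tcp',s['eef_pos'].round(1))
    v=im.copy(); h=cv2.convexHull(proj(d,hullpts(n,*so.x,z0),T).astype(np.float32)); cv2.polylines(v,[h.astype(int)],True,(255,0,0)); cv2.drawContours(v,cs,-1,(255,255,0),1)
    cv2.imwrite('pics/'+fn,cv2.cvtColor(v,cv2.COLOR_RGB2BGR)); return so.x
E
python3 - <<'E'
from h import *
measure('base_largest',538,-420,'m1.png')
plan(605,-207,180)
E
```

```text
base_largest xy [ 539.3 -422.1] median|r| 0.79 mean 0.77 n 299 tcp [ 538.2 -419.9  179.7]
t 2.08 pos [ 537.3 -421.   180. ] rot [ 3.1411e+00  8.0000e-04 -4.5000e-03] w 85.4 F [ 0.2 -0.5 -0.5] 
 move [ 1.668e+00 -5.357e+00 -5.000e-03] turn [ 0.03  0.05 -0.26] rows 6.0
```

View pics/m1.png

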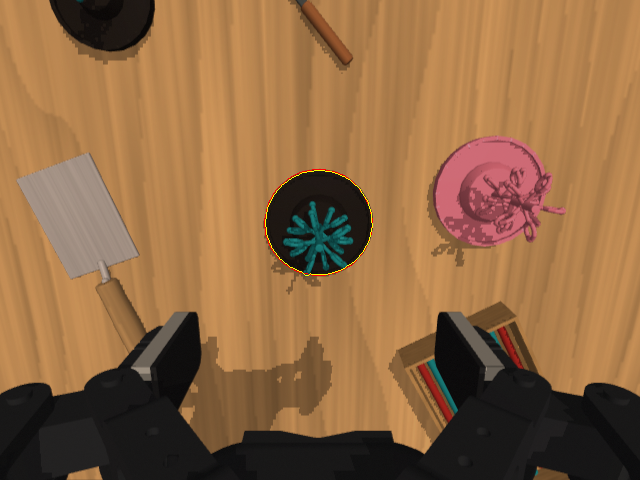

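```bash
python3 -m creep '2.15 -5.33 0 0 0 0 0;2.15 -5.33 0 0 0 0 0;2.15 -5.33 0 0 0 0 0;2.15 -5.33 0 0 0 0 0;2.15 -5.33 0 0 0 0 0;2.15 -5.33 0 0 0 0 0;2.15 -5.33 0 0 0 0 0;2.15 -5.33 0 0 0 0 0;2.15 -5.33 0 0 0 0 0;2.15 -5.33 0 0 0 0 0'
python3 - <<'E'
from h import *
measure('base_small',625,-207,'m2.png')
plan(384,-257,180)
E
```

```text
clock: 2.92
eef_pos: [623.0, -210.0, 180.2]
tool_rot: [3.14, 0.001, -0.005]
force: [0.1, -1.3, 0.1]
width: 85.2
base_small xy [ 625.1 -203.3] median|r| 0.87 mean 0.85 n 217 tcp [ 623.  -210.   180.2]
t 2.97 pos [ 623.1 -209.7  180.2] rot [ 3.1401e+00  5.0000e-04 -4.7000e-03] w 85.6 F [-0.9  0.1  0.7] 
 move [-5.972  1.209  0.009] turn [ 0.09  0.03 -0.27] rows 6.0
```

View pics/m2.png

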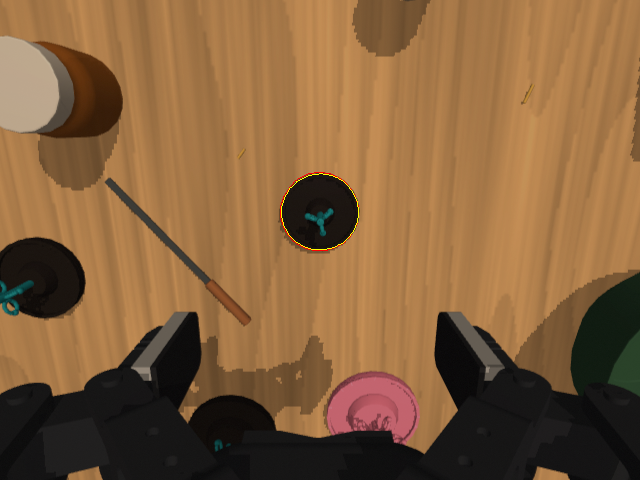

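```bash
python3 -m creep '-5.97 1.21 0 0 0 -0.27 0;-5.97 1.21 0 0 0 -0.27 0;-5.97 1.21 0 0 0 -0.27 0;-5.97 1.21 0 0 0 -0.27 0;-5.97 1.21 0 0 0 -0.27 0;-5.97 1.21 0 0 0 -0.27 0;-5.97 1.21 0 0 0 -0.27 0;-5.97 1.21 0 0 0 -0.27 0;-5.97 1.21 0 0 0 -0.27 0;-5.97 1.21 0 0 0 -0.27 0'
python3 - <<'E'
from h import *
measure('base_medium',384,-257,'m3.png')
plan(445,98,180)
E
```

```text
clock: 3.8
eef_pos: [386.9, -255.6, 180.4]
tool_rot: [3.141, -0.002, 0.005]
force: [0.6, -0.2, 0.2]
width: 85.1
base_medium xy [ 388.  -259.1] median|r| 0.88 mean 0.89 n 241 tcp [ 386.9 -255.6  180.4]
t 3.85 pos [ 386.9 -255.3  180.2] rot [ 3.1414e+00 -1.6000e-03  5.5000e-03] w 85.3 F [ 0.2  0.1 -0.5] 
 move [ 1.501e+00 -8.825e+00  7.000e-03] turn [ 0.01 -0.09  0.31] rows 9.0
```

View pics/m3.png

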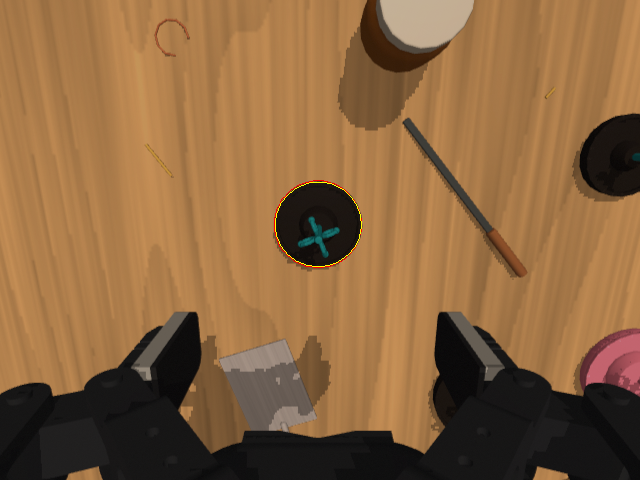

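```bash
python3 -m creep '1.5 -8.82 0 0 0 0.3 0;1.5 -8.82 0 0 0 0.3 0;1.5 -8.82 0 0 0 0.3 0;1.5 -8.82 0 0 0 0.3 0;1.5 -8.82 0 0 0 0.3 0;1.5 -8.82 0 0 0 0.3 0;1.5 -8.82 0 0 0 0.3 0;1.5 -8.82 0 0 0 0.3 0;1.5 -8.82 0 0 0 0.3 0;1.5 -8.82 0 0 0 0.3 0'
python3 -m creep '0 0 0 0 0 0 0;0 0 0 0 0 0 0;0 0 0 0 0 0 0'
python3 - <<'E'
from h import *
measure('base_large',445,98,'m4.png')
plan(355,304,190)
E
```

```text
clock: 4.68
eef_pos: [445.4, 106.2, 180.4]
tool_rot: [-3.137, -0.003, 0.011]
force: [-0.1, -0.4, 0.8]
width: 85.3
clock: 4.93
eef_pos: [443.5, 96.7, 179.9]
tool_rot: [3.141, 0.001, -0.002]
force: [0.6, -0.2, -1.2]
width: 85.1
base_large xy [448.   91.8] median|r| 0.9 mean 0.89 n 269 tcp [443.5  96.7 179.9]
t 4.98 pos [443.6  96.5 180. ] rot [ 3.1409e+00  5.0000e-04 -2.6000e-03] w 85.5 F [ 0.3 -0.1 -0. ] 
 move [-2.228 -5.181 -0.253] turn [ 0.04  0.03 -0.15] rows 6.0
```

View pics/m4.png

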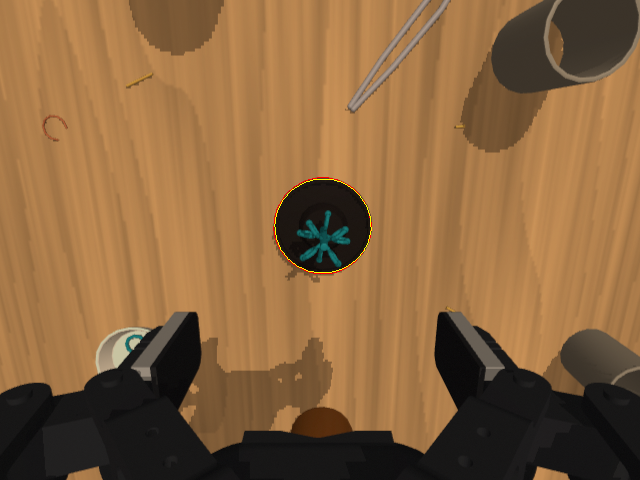

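```bash
python3 -m creep '-2.23 -5.18 -0.4 0 0 0 0;-2.23 -5.18 -0.4 0 0 0 0;-2.23 -5.18 -0.4 0 0 0 0;-2.23 -5.18 -0.4 0 0 0 0;-2.23 -5.18 -0.4 0 0 0 0;-2.23 -5.18 -0.4 0 0 0 0;-2.23 -5.18 -0.4 0 0 0 0;-2.23 -5.18 -0.4 0 0 0 0;-2.23 -5.18 -0.4 0 0 0 0;-2.23 -5.18 -0.4 0 0 0 0'
python3 - <<'E'
from h import *
p=measure('flask_largest',355,304,'m5.png')
plan(p[0],p[1],120)
E
```

```text
clock: 5.82
eef_pos: [355.5, 302.9, 195.9]
tool_rot: [3.14, 0.0, -0.004]
force: [-0.3, -1.0, -0.9]
width: 85.2Traceback (most recent call last):
  File "<stdin>", line 2, in <module>
  File "h.py", line 47, in measure
    k=1+np.argmax(st[1:,4]); m=(lab==k).astype(np.uint8)
        ~~~~~~~~~^^^^^^^^^^
    return _wrapfunc(a, 'argmax', axis=axis, out=out, **kwds)
    return bound(*args, **kwds)
ValueError: attempt to get argmax of an empty sequence
```

```bash
python3 - <<'E'
from h import *
d=snap('wrist','w5.png')
hsv=cv2.cvtColor(d['img'],cv2.COLOR_RGB2HSV)
for v in range(100,330,15): print(v,hsv[v,200:440:24].tolist())
E
```

```text
100 [[15, 146, 182], [15, 144, 158], [15, 146, 171], [15, 145, 167], [15, 146, 180], [15, 148, 171], [15, 146, 161], [15, 144, 168], [16, 146, 171], [15, 145, 171]]
115 [[15, 146, 182], [15, 145, 156], [15, 145, 169], [15, 144, 168], [15, 145, 179], [15, 146, 171], [15, 144, 161], [15, 144, 168], [15, 146, 168], [15, 146, 170]]
130 [[15, 146, 183], [15, 144, 154], [15, 146, 168], [15, 148, 171], [15, 145, 178], [15, 146, 171], [15, 143, 160], [15, 144, 168], [15, 145, 165], [15, 146, 170]]
145 [[15, 145, 181], [15, 144, 156], [15, 146, 166], [15, 146, 173], [15, 145, 178], [15, 146, 170], [15, 143, 160], [15, 144, 168], [15, 145, 163], [15, 146, 170]]
160 [[16, 146, 182], [15, 145, 160], [15, 145, 165], [15, 146, 175], [15, 145, 178], [15, 144, 170], [15, 144, 161], [15, 146, 169], [15, 146, 164], [15, 143, 169]]
175 [[15, 146, 185], [15, 146, 168], [15, 146, 166], [15, 146, 177], [15, 146, 177], [15, 146, 170], [15, 145, 162], [15, 146, 171], [15, 146, 166], [15, 145, 169]]
190 [[15, 145, 186], [15, 145, 169], [15, 146, 166], [15, 145, 178], [15, 138, 153], [17, 76, 90], [18, 80, 93
[... 813 characters left out ...]
146, 164], [15, 145, 174], [15, 146, 154]]
280 [[15, 146, 164], [15, 146, 173], [15, 144, 175], [15, 145, 123], [15, 146, 112], [16, 74, 127], [16, 98, 138], [15, 145, 160], [15, 144, 173], [16, 146, 152]]
295 [[15, 145, 165], [15, 146, 175], [15, 146, 178], [15, 145, 167], [15, 146, 112], [15, 144, 113], [15, 145, 176], [15, 144, 156], [15, 146, 173], [15, 145, 155]]
310 [[15, 146, 168], [15, 147, 179], [15, 146, 173], [15, 145, 162], [15, 147, 165], [15, 145, 163], [15, 145, 176], [15, 146, 154], [15, 145, 174], [15, 145, 158]]
325 [[15, 146, 171], [15, 146, 168], [15, 145, 167], [15, 145, 165], [15, 145, 151], [15, 145, 162], [15, 145, 176], [15, 144, 166], [15, 144, 175], [15, 146, 170]]
```

View pics/w5.png

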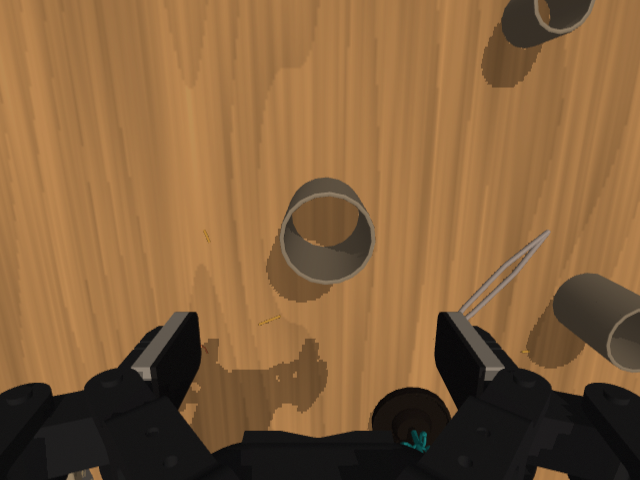

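```bash
sed -i 's/m=(S<70)/m=(S<110)/' h.py; python3 - <<'E'
from h import *
p=measure('flask_largest',355,304,'m5.png')
plan(p[0],p[1],120)
E
```

```text
flask_largest xy [361.8 304.7] median|r| 1.12 mean 1.21 n 282 tcp [355.4 303.4 196. ]
t 5.97 pos [355.2 303.7 196. ] rot [ 3.141   0.     -0.0032] w 85.1 F [-0.5  0.3  0.4] 
 move [ 0.164 -0.027  1.901] turn [ 0.03  0.   -0.18] rows 2.0
```

View pics/m5.png

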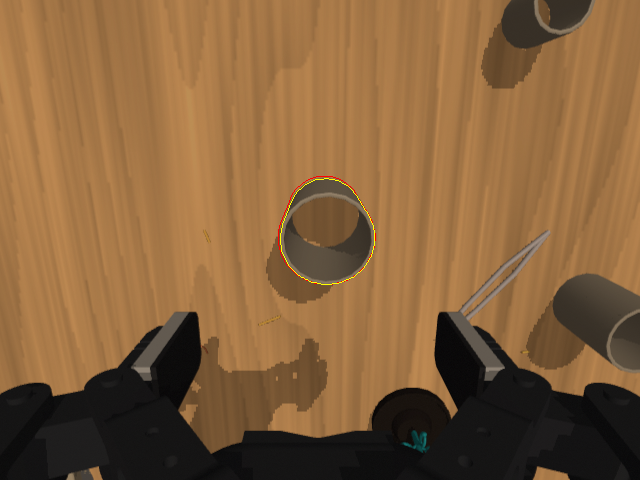

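```bash
python3 -m creep '0.16 -0.03 1 0 0 0 0;0.16 -0.03 1.9 0 0 0 0;0.16 -0.03 1.9 0 0 0 0;0.16 -0.03 2.8 0 0 0 0;0.16 -0.03 3.8 0 0 0 0;0.16 -0.03 3.8 0 0 0 0;0.16 -0.03 3.8 0 0 0 0;0.16 -0.03 3.8 0 0 0 0'
python3 - <<'E'
from h import *
plan(361.8,304.7,42)
d=snap('wrist','w6.png')
E
```

```text
clock: 6.63
eef_pos: [361.9, 307.0, 46.3]
tool_rot: [-3.14, -0.002, -0.001]
force: [0.5, 0.5, -0.0]
width: 85.4
t 6.63 pos [361.9 307.   46.3] rot [-3.14e+00 -2.00e-03 -7.00e-04] w 85.4 F [ 0.5  0.5 -0. ] 
 move [-0.002  0.057  0.108] turn [-0.09 -0.11 -0.04] rows 1.0
```

View pics/w6.png

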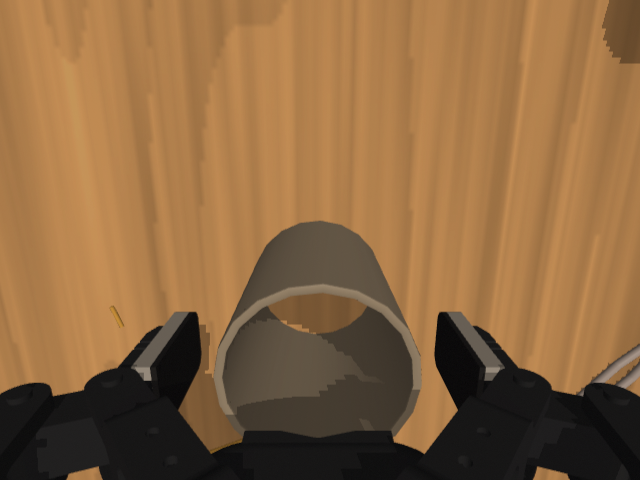

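```bash
python3 - <<'E'
from h import *
d=ctrl.get_image('wrist'); T=np.array(d['tool_from_camera'])
print(proj(d,[[0,0,-38],[0,-32,-38],[0,29,-38]],T))
E
python3 -m creep '0 0.03 0.06 0 0 0 1;0 0.03 0.06 0 0 0 1;0 0.03 0.06 0 0 0 1;0 0.03 0.06 0 0 0 1;0 0.03 0.06 0 0 0 1;0 0.03 0.06 0 0 0 1;0 0.03 0.06 0 0 0 1;0 0.03 0.06 0 0 0 1'
```

```text
[[316.93989518 375.28042797]
 [316.88840991 275.12287059]
 [316.98032687 453.9347604 ]]
clock: 7.4
eef_pos: [361.9, 305.5, 44.0]
tool_rot: [-3.14, -0.003, -0.002]
force: [-1.6, -1.1, 15.1]
width: 62.1
```

```bash
python3 -m creep '0 0 -0.3 0 0 0 1;0 0 -1.2 0 0 0 1;0 0 -2.2 0 0 0 1;0 0 -3.2 0 0 0 1;0 0 -3.5 0 0 0 1;0 0 -3.5 0 0 0 1;0 0 -3.5 0 0 0 1'
python3 - <<'E'
from h import *
plan(500,0,185)
d=snap('wrist','w7.png')
E
```

```text
clock: 7.98
eef_pos: [361.0, 304.6, 182.3]
tool_rot: [-3.141, -0.001, -0.001]
force: [0.3, 0.2, -3.0]
width: 61.6
t 7.98 pos [361.  304.6 182.3] rot [-3.1411e+00 -1.3000e-03 -1.0000e-03] w 61.6 F [ 0.3  0.2 -3. ] 
 move [ 3.483  7.612 -0.067] turn [-0.03 -0.08 -0.06] rows 9.0
```

View pics/w7.png

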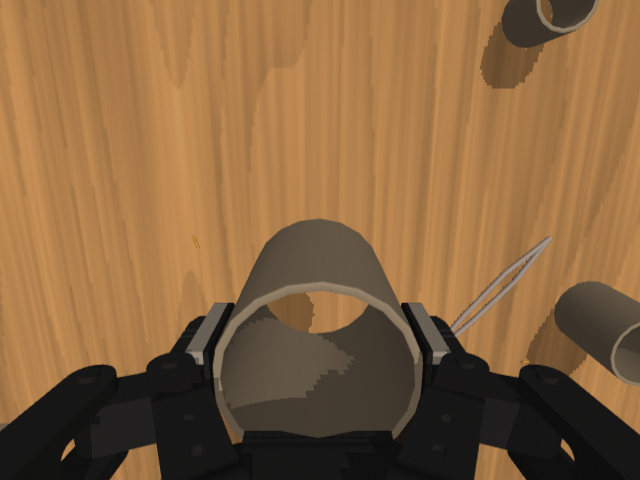

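```bash
cat >> h.py <<'E'
def heldfit(n,zb0,fn,vmax=285):
    s=ctrl.read_state(); d=ctrl.get_image('wrist'); T=np.array(d['tool_from_camera']); im=d['img']
    hsv=cv2.cvtColor(im,cv2.COLOR_RGB2HSV); m=((hsv[...,1]<110)&(hsv[...,2]>45)).astype(np.uint8); m[vmax:]=0; m[:,:200]=0; m[:,440:]=0
    m=cv2.morphologyEx(m,cv2.MORPH_OPEN,np.ones((3,3),np.uint8))
    nl,lab,st,_=cv2.connectedComponentsWithStats(m); k=1+np.argmax(st[1:,4]); m=(lab==k)
    pts=[]
    for u in range(640):
        v=np.flatnonzero(m[:,u])
        if len(v): pts.append((u,v[0]))
    for v in range(vmax-1):
        u=np.flatnonzero(m[v])
        if len(u): pts+= [(u[0],v),(u[-1],v)]
    pts=np.array([p for p in pts if p[1]<vmax-2],float)
    r,h=DIM[n]
    mod=lambda p: np.vstack([circ(p[0],p[1],p[2],r),circ(p[0],p[1],p[2]-h,r)])
    def res(p):
        hh=cv2.convexHull(proj(d,mod(p),T).astype(np.float32)); return np.array([cv2.pointPolygonTest(hh,(float(a),float(b)),True) for a,b in pts])
    so=least_squares(res,[0.1,0.1,zb0],loss='cauchy',f_scale=1,diff_step=[.5,.5,.01],x_scale=[1,1,1])
    g=min((least_squares(res,[a,b,zb0],loss='cauchy',f_scale=1,diff_step=1e-2) for a in(-2,2) for b in(-3,3,6)),key=lambda q:q.cost)
    if g.cost<so.cost: so=g
    r_=res(so.x); print('held tool xyz_bottom',so.x.round(1),'med',np.median(abs(r_)).round(2),'cost',round(so.cost,1),'n',len(pts),'tcp',s['eef_pos'].round(1))
    v=im.copy(); cv2.polylines(v,[cv2.convexHull(proj(d,mod(so.x),T).astype(np.float32)).astype(int)],True,(255,0,0))
    for a,b in pts.astype(int): v[b,a]=(255,255,0)
    cv2.imwrite('pics/'+fn,cv2.cvtColor(v,cv2.COLOR_RGB2BGR)); return so.x
E
python3 - <<'E'
from h import *
heldfit('flask_largest',44,'h1.png')
E
```

```text
held tool xyz_bottom [ 0.   2.7 46.3] med 0.24 cost 15.0 n 271 tcp [360.3 304.1 181.1]
```

View pics/h1.png

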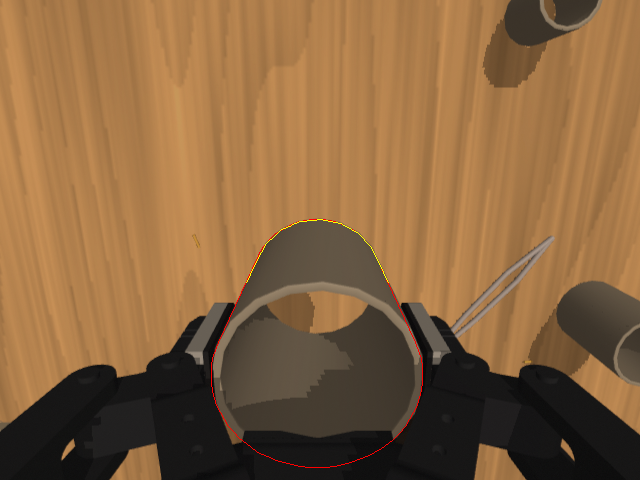

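```bash
python3 -m creep '3.5 7.6 -0.1 0 0 0 1;3.5 7.6 -0.1 0 0 0 1;3.5 7.6 -0.1 0 0 0 1;3.5 7.6 -0.1 0 0 0 1;3.5 7.6 -0.1 0 0 0 1;3.5 7.6 -0.1 0 0 0 1;3.5 7.6 -0.1 0 0 0 1;3.5 7.6 -0.1 0 0 0 1;3.5 7.6 -0.1 0 0 0 1'
python3 - <<'E'
from h import *
plan(539,-421,185)
E
```

```text
clock: 8.83
eef_pos: [502.8, -9.4, 183.6]
tool_rot: [3.136, 0.001, -0.013]
force: [0.8, -0.4, -3.7]
width: 61.9
t 8.83 pos [502.8  -9.4 183.6] rot [ 3.1359e+00  1.0000e-03 -1.3100e-02] w 61.9 F [ 0.8 -0.4 -3.7] 
 move [ 1.04  10.277  0.022] turn [ 0.33  0.06 -0.75] rows 10.0
```

```bash
python3 -m creep '0.95 10.5 0 0 0 0 1;0.95 10.5 0 0 0 0 1;0.95 10.5 0 0 0 0 1;0.95 10.5 0 0 0 0 1;0.95 10.5 0 0 0 0 1;0.95 10.5 0 0 0 0 1;0.95 10.5 0 0 0 0 1;0.95 10.5 0 0 0 0 1;0.95 10.5 0 0 0 0 1;0.95 10.5 0 0 0 0 1'
python3 -m creep '0.01 0.05 0.4 0 0 0 1;0.01 0.05 0.9 0 0 0 1;0.01 0.05 0.9 0 0 0 1;0.01 0.05 0.9 0 0 0 1;0.01 0.05 0.9 0 0 0 1'
python3 - <<'E'
from h import *
plan(539,-421,146)
heldfit('flask_largest',46,'h2.png')
E
```

```text
clock: 9.67
eef_pos: [536.8, -414.9, 182.6]
tool_rot: [-3.139, 0.004, -0.0]
force: [0.8, 0.7, -4.1]
width: 61.9
clock: 10.08
eef_pos: [538.8, -414.7, 149.0]
tool_rot: [-3.14, 0.001, 0.001]
force: [-0.3, 0.3, -3.3]
width: 61.8
t 10.08 pos [ 538.8 -414.7  149. ] rot [-3.1402e+00  1.0000e-03  1.1000e-03] w 61.8 F [-0.3  0.3 -3.3] 
 move [0.004 0.159 0.075] turn [-0.08  0.06  0.06] rows 1.0
held tool xyz_bottom [ 0.   2.4 48.4] med 0.25 cost 18.9 n 273 tcp [ 538.8 -414.7  149. ]
```

View pics/h2.png

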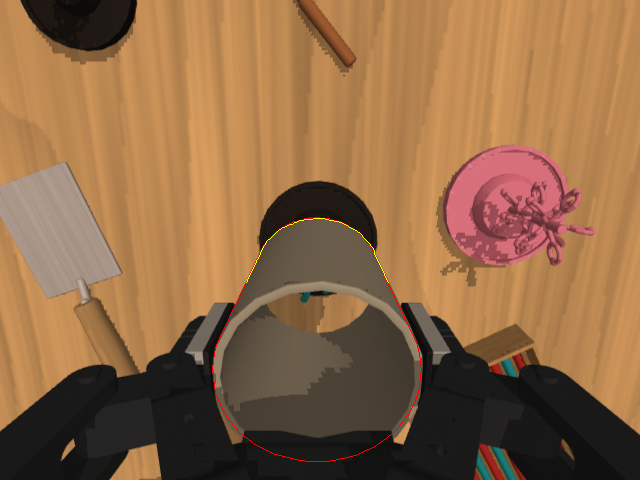

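```bash
cat >> h.py <<'E'
def hover(fl,ba,zb0,fn,vmax=285):
    """relative offset flask->base seen by wrist cam, flask held"""
    f=heldfit(fl,zb0,fn,vmax); s=ctrl.read_state(); d=ctrl.get_image('wrist'); d['state']=s; T=wristT(d)
    im=d['img']; M=T@np.linalg.inv(np.array(d['tool_from_camera']))
    fw=(M@np.r_[f,1])[:3]
    hsv=cv2.cvtColor(im,cv2.COLOR_RGB2HSV); m=(hsv[...,2]<55).astype(np.uint8)
    reg=np.zeros_like(m); uv=proj(d,hullpts(ba,fw[0],fw[1]),T); cv2.fillConvexPoly(reg,cv2.convexHull(uv.astype(np.float32)).astype(int),1); reg=cv2.dilate(reg,np.ones((45,45),np.uint8)); m&=reg; m[vmax-20:]=0
    m=cv2.morphologyEx(m,cv2.MORPH_OPEN,np.ones((3,3),np.uint8))
    nl,lab,st,_=cv2.connectedComponentsWithStats(m); k=1+np.argmax(st[1:,4]); m=(lab==k)
    pts=[]
    for u in range(640):
        v=np.flatnonzero(m[:,u])
        if len(v): pts.append((u,v[0]))
    for v in range(480):
        u=np.flatnonzero(m[v])
        if len(u): pts+=[(u[0],v),(u[-1],v)]
    pts=np.array(pts,float)
    # drop points on the flask silhouette
    r,h=DIM[fl]; fh=cv2.convexHull(proj(d,np.vstack([circ(f[0],f[1],f[2],r),circ(f[0],f[1],f[2]-h,r)]),np.array(d['tool_from_camera'])).astype(np.float32))
    pts=np.array([p for p in pts if cv2.pointPolygonTest(fh,(p[0],p[1]),True)<-4])
    def res(p):
        hh=cv2.convexHull(proj(d,hullpts(ba,*p),T).astype(np.float32)); return np.array([cv2.pointPolygonTest(hh,(a,b),True) for a,b in pts])
    so=min((least_squares(res,[fw[0]+a,fw[1]+b],loss='cauchy',f_scale=1,diff_step=1e-3) for a in(-5,5) for b in (-5,5)),key=lambda q:q.cost)
    print('base',so.x.round(1),'flask',fw.round(1),'base-flask',(so.x-fw[:2]).round(1),'=> tool shift units',((so.x-fw[:2])*[1,-1]/40).round(3),'med',np.median(abs(res(so.x))).round(2),'n',len(pts))
    v=cv2.cvtColor(cv2.imread('pics/'+fn),cv2.COLOR_BGR2RGB); cv2.polylines(v,[cv2.convexHull(proj(d,hullpts(ba,*so.x),T).astype(np.float32)).astype(int)],True,(0,255,255))
    for a,b in pts.astype(int): v[b,a]=(0,255,0)
    cv2.imwrite('pics/'+fn,cv2.cvtColor(v,cv2.COLOR_RGB2BGR))
E
python3 - <<'E'
from h import *
hover('flask_largest','base_largest',46,'h3.png')
plan(539,-421,146)
E
```

```text
held tool xyz_bottom [ 0.   2.5 48.6] med 0.25 cost 18.7 n 273 tcp [ 539.4 -415.1  150. ]
base [ 539.3 -422.7] flask [ 539.6 -417.9  102. ] base-flask [-0.3 -4.8] => tool shift units [-0.007  0.121] med 0.26 n 248
t 10.23 pos [ 539.5 -415.6  150.8] rot [ 3.1406e+00 -1.5000e-03  6.0000e-04] w 61.8 F [-0.4  0.4 -3.7] 
 move [-0.012  0.134  0.121] turn [ 0.06 -0.08  0.04] rows 1.0
```

View pics/h3.png

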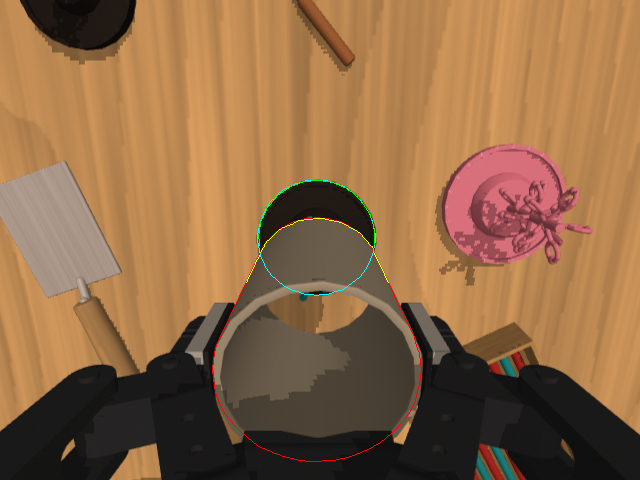

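```bash
python3 -m creep '0 0.14 0 0 0 0 1;0 0.14 0.1 0 0 0 1;0 0.14 0.4 0 0 0 1;0 0.14 0.7 0 0 0 1;0 0.14 1 0 0 0 1;0 0.14 1.4 0 0 0 1;0 0.14 1.4 0 0 0 1;0 0.14 1.4 0 0 0 1;0 0.14 1.4 0 0 0 1'
python3 - <<'E'
from h import *
hover('flask_largest','base_largest',46,'h4.png')
plan(539,-421,52)
E
```

```text
clock: 10.98
eef_pos: [538.8, -421.5, 93.6]
tool_rot: [-3.141, -0.0, -0.0]
force: [0.1, -0.5, -2.6]
width: 61.9
held tool xyz_bottom [ 0.1  2.  46.4] med 0.29 cost 17.6 n 273 tcp [ 538.8 -421.5   93.6]
base [ 539.2 -422.5] flask [ 539.2 -423.7   47.8] base-flask [0.  1.3] => tool shift units [ 0.    -0.032] med 0.33 n 314
t 11.08 pos [ 539.2 -421.9   94.5] rot [ 3.1408e+00 -1.4000e-03 -4.0000e-04] w 62.0 F [ 0.6  0.4 -3.4] 
 move [-0.008 -0.023  1.063] turn [ 0.05 -0.08 -0.02] rows 2.0
```

View pics/h4.png

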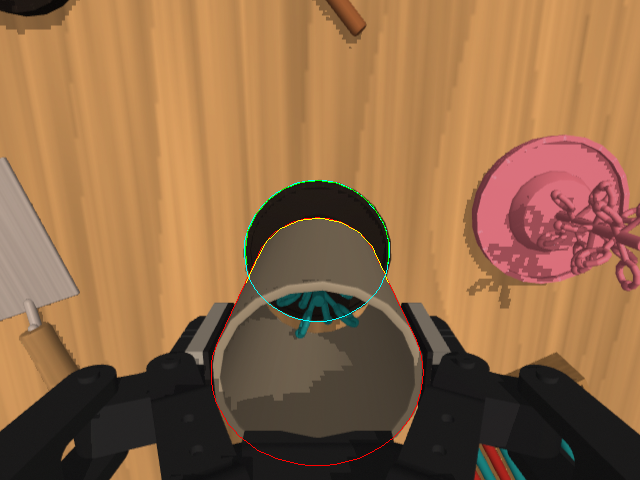

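```bash
python3 -m creep '0 -0.02 0.3 0 0 0 1;0 -0.02 0.6 0 0 0 1;0 -0.02 0.8 0 0 0 1;0 -0.02 0.9 0 0 0 1;0 -0.02 0.95 0 0 0 1;0 -0.02 1 0 0 0 1;0 -0.02 1.03 0 0 0 1;0 -0.02 1.03 0 0 0 1;0 -0.02 1.03 0 0 0 1'
python3 - <<'E'
from h import *
hover('flask_largest','base_largest',46,'h5.png')
plan(539,-421,52)
E
```

```text
clock: 11.83
eef_pos: [538.8, -420.9, 52.9]
tool_rot: [3.141, -0.001, -0.0]
force: [-1.2, 0.5, -2.5]
width: 61.8
held tool xyz_bottom [ 0.1  1.8 45.4] med 0.29 cost 15.5 n 275 tcp [ 538.8 -420.9   52.9]
base [ 539.2 -422.4] flask [ 538.9 -422.8    7.5] base-flask [0.3 0.4] => tool shift units [ 0.007 -0.009] med 0.26 n 317
t 11.93 pos [ 538.8 -420.9   52.9] rot [ 3.1412e+00 -6.0000e-04 -5.0000e-04] w 61.7 F [-0.2  0.9 -3.8] 
 move [0.005 0.002 0.023] turn [ 0.02 -0.03 -0.03] rows 1.0
```

View pics/h5.png

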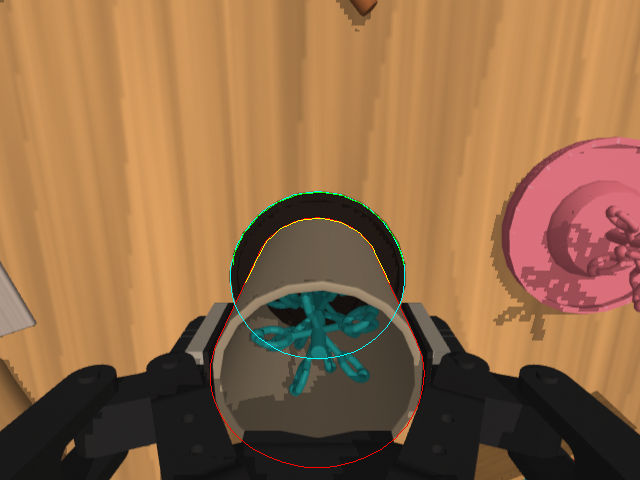

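```bash
python3 -m creep '0 0 0.02 0 0 0 1;0 0 0.03 0 0 0 1;0 0 0.03 0 0 0 1;0 0 0.03 0 0 0 1'
```

```text
clock: 12.27
eef_pos: [538.9, -421.1, 52.2]
tool_rot: [3.141, -0.001, -0.001]
force: [-1.6, -0.1, 3.0]
width: 61.9
```

```bash
python3 -m creep '0 0 0 0 0 0 0;0 0 0 0 0 0 0;0 0 0 0 0 0 0;0 0 0 0 0 0 0;0 0 0 0 0 0 0;0 0 -0.8 0 0 0 0;0 0 -1.8 0 0 0 0;0 0 -2.8 0 0 0 0;0 0 -3.7 0 0 0 0;0 0 -3.7 0 0 0 0'
python3 - <<'E'
from h import *
d=snap('wrist','w8.png')
plan(599,0,200)
measure('flask_largest',539,-422,'m8.png',z0=8)
E
```

```text
clock: 13.1
eef_pos: [543.0, -423.3, 208.2]
tool_rot: [3.133, -0.012, -0.001]
force: [0.6, -1.3, 0.4]
width: 85.3
t 13.15 pos [ 541.3 -422.4  204.5] rot [ 3.136e+00 -8.100e-03 -6.000e-04] w 85.1 F [-0.2  0.3 -0.7] 
 move [  1.434 -10.561   0.066] turn [ 0.32 -0.46 -0.04] rows 11.0
flask_largest xy [ 539.  -421.2] median|r| 1.84 mean -0.05 n 331 tcp [ 541.3 -422.4  204.5]
```

View pics/w8.png

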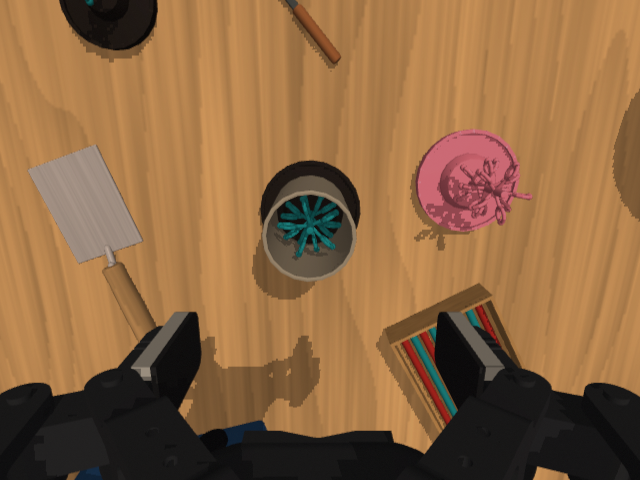

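```bash
python3 -m creep '3.73 -9.85 0.4 0 0 0 0;3.73 -9.85 0.4 0 0 0 0;3.73 -9.85 0.4 0 0 0 0;3.73 -9.85 0.4 0 0 0 0;3.73 -9.85 0.4 0 0 0 0;3.73 -9.85 0.4 0 0 0 0;3.73 -9.85 0.4 0 0 0 0;3.73 -9.85 0.4 0 0 0 0;3.73 -9.85 0.4 0 0 0 0;3.73 -9.85 0.4 0 0 0 0'
python3 -m creep '0 -0.3 0 0 0 0 0;0 -0.3 0 0 0 0 0;0 -0.3 0 0 0 0 0;0 -0.3 0 0 0 0 0'
python3 - <<'E'
from h import *
p=measure('flask_medium',688,-27,'m9.png')
plan(p[0],p[1]-1,22)
E
```

```text
clock: 14.03
eef_pos: [685.4, -29.6, 181.3]
tool_rot: [3.141, 0.004, -0.0]
force: [1.0, 0.4, 0.4]
width: 85.4
clock: 14.37
eef_pos: [685.2, -21.5, 182.1]
tool_rot: [3.14, 0.003, -0.002]
force: [-0.4, -1.1, -0.7]
width: 85.5
flask_medium xy [688.5 -26.7] median|r| 1.09 mean 1.18 n 210 tcp [685.2 -21.5 182.1]
t 14.42 pos [685.4 -22.1 182.5] rot [ 3.1398e+00  1.9000e-03 -3.1000e-03] w 85.2 F [-0.6 -1.3 -0.6] 
 move [0.086 0.131 4.012] turn [ 0.1   0.11 -0.18] rows 4.0
```

View pics/m9.png

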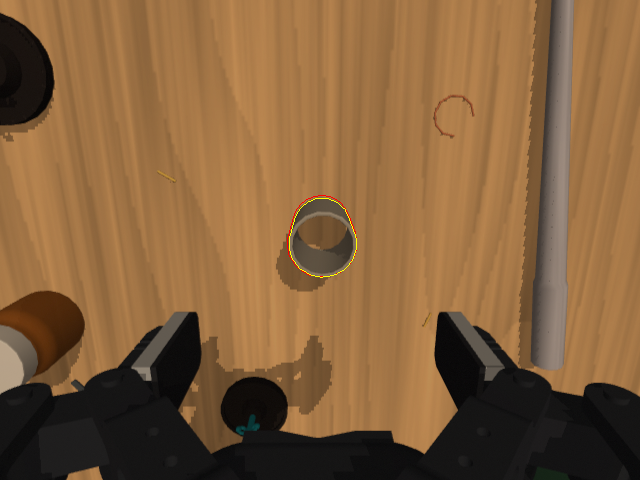

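```bash
python3 -m creep '0.08 0.15 1 0 0 0 0;0.08 0.15 2 0 0 0 0;0.08 0.15 2.4 0 0 0 0;0.08 0.15 3 0 0 0 0;0.08 0.15 3.9 0 0 0 0;0.08 0.15 4 0 0 0 0;0.08 0.15 4 0 0 0 0;0.08 0.15 4 0 0 0 0'
python3 - <<'E'
from h import *
plan(688.5,-28,22)
heldfit('flask_medium',22,'h6.png',vmax=300)
E
```

```text
clock: 15.08
eef_pos: [689.9, -26.6, 24.4]
tool_rot: [3.141, -0.001, -0.002]
force: [-0.5, 0.5, 0.3]
width: 85.4
t 15.08 pos [689.9 -26.6  24.4] rot [ 3.1413e+00 -9.0000e-04 -1.9000e-03] w 85.4 F [-0.5  0.5  0.3] 
 move [-0.035  0.035  0.061] turn [ 0.02 -0.05 -0.11] rows 1.0
held tool xyz_bottom [-1.4  1.9 26.4] med 0.29 cost 15.7 n 220 tcp [689.9 -26.6  24.4]
```

View pics/h6.png

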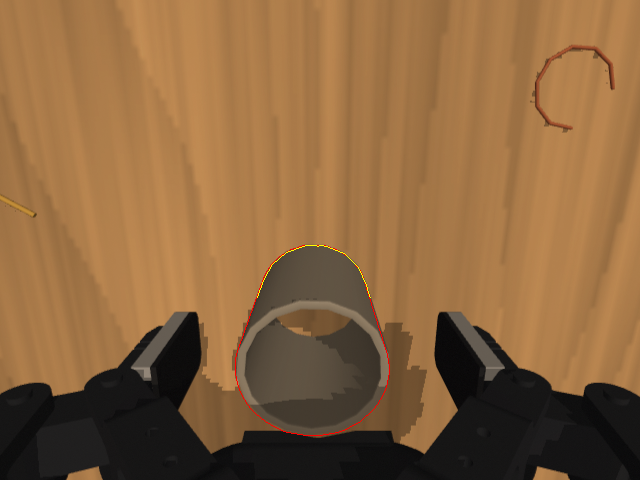

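```bash
python3 -m creep '-0.03 0.04 0.05 0 0 0 0;-0.03 0.04 0.05 0 0 0 1;-0.03 0.04 0.05 0 0 0 1;-0.03 0.04 0.05 0 0 0 1;-0.03 0.04 0.05 0 0 0 1;-0.03 0.04 0.05 0 0 0 1;-0.03 0.04 0.05 0 0 0 1;-0.03 0.04 0.05 0 0 0 1;-0.03 0.04 0.05 0 0 0 1'
python3 -m creep '0 0 -0.3 0 0 0 1;0 0 -1.2 0 0 0 1;0 0 -2.2 0 0 0 1;0 0 -3.2 0 0 0 1;0 0 -3.5 0 0 0 1;0 0 -3.5 0 0 0 1;0 0 -3.5 0 0 0 1'
python3 - <<'E'
from h import *
heldfit('flask_medium',22,'h7.png',vmax=300)
plan(388,-257,160)
E
```

```text
clock: 15.88
eef_pos: [688.6, -27.1, 22.9]
tool_rot: [3.141, -0.001, -0.001]
force: [-0.9, 0.2, 5.7]
width: 47.3
clock: 16.47
eef_pos: [688.0, -27.1, 162.1]
tool_rot: [3.141, -0.001, -0.0]
force: [-0.7, -0.6, -1.8]
width: 47.4
held tool xyz_bottom [ 0.1  1.4 24.8] med 0.33 cost 17.7 n 221 tcp [688.  -27.1 162.1]
t 16.52 pos [686.9 -27.2 160.3] rot [ 3.1413e+00  2.6000e-03 -3.0000e-04] w 47.4 F [-0.9 -0.1 -2. ] 
 move [-7.47   5.748  0.029] turn [ 0.02  0.15 -0.02] rows 10.0
```

View pics/h7.png

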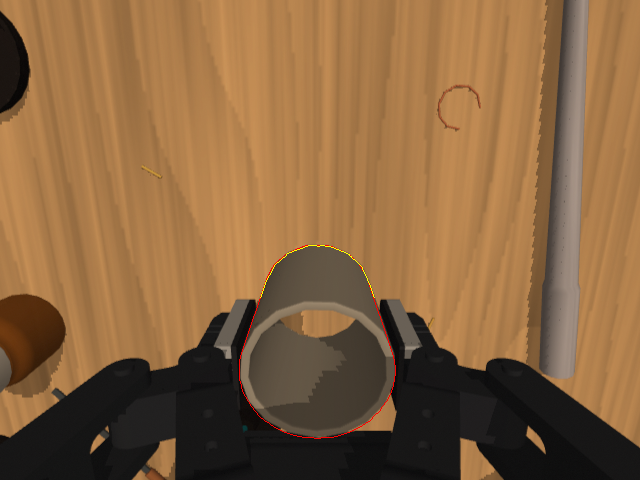

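```bash
python3 -m creep '-7.48 5.76 0.03 0 0 0 1;-7.48 5.76 0.03 0 0 0 1;-7.48 5.76 0.03 0 0 0 1;-7.48 5.76 0.03 0 0 0 1;-7.48 5.76 0.03 0 0 0 1;-7.48 5.76 0.03 0 0 0 1;-7.48 5.76 0.03 0 0 0 1;-7.48 5.76 0.03 0 0 0 1;-7.48 5.76 0.03 0 0 0 1;-7.48 5.76 0.03 0 0 0 1'
python3 -m creep '0 0 0.5 0 0 0 1;0 0 1 0 0 0 1;0 0 1.5 0 0 0 1;0 0 1.5 0 0 0 1;0 0 1.5 0 0 0 1'
python3 - <<'E'
from h import *
hover('flask_medium','base_medium',24,'h8.png',vmax=300)
plan(388,-257.7,100)
E
```

```text
clock: 17.35
eef_pos: [378.4, -261.8, 157.9]
tool_rot: [-3.141, 0.012, -0.012]
force: [-0.4, -0.5, -2.4]
width: 47.3
clock: 17.77
eef_pos: [387.3, -256.1, 98.6]
tool_rot: [-3.139, 0.005, 0.0]
force: [-0.5, -0.2, -1.0]
width: 47.1
held tool xyz_bottom [ 0.1  1.2 25.9] med 0.27 cost 16.2 n 223 tcp [ 387.3 -256.1   98.6]
base [ 387.9 -259.7] flask [ 388.3 -257.7   73.7] base-flask [-0.5 -1.9] => tool shift units [-0.012  0.048] med 0.3 n 268
t 17.87 pos [ 388.9 -257.   100.3] rot [-3.141e+00  5.000e-04 -0.000e+00] w 47.2 F [ 0.2 -0.4 -0.8] 
 move [-0.023  0.018  0.008] turn [-0.03  0.03 -0.  ] rows 1.0
```

View pics/h8.png

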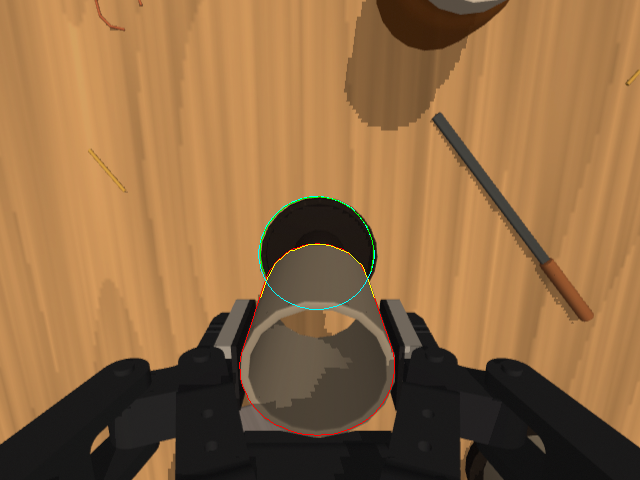

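```bash
python3 -m creep '-0.01 0.045 0.1 0 0 0 1;-0.01 0.045 0.3 0 0 0 1;-0.01 0.045 0.6 0 0 0 1;-0.01 0.045 0.9 0 0 0 1;-0.01 0.045 1.2 0 0 0 1;-0.01 0.045 1.3 0 0 0 1;-0.01 0.045 1.3 0 0 0 1;-0.01 0.045 1.3 0 0 0 1'
python3 - <<'E'
from h import *
hover('flask_medium','base_medium',24,'h9.png',vmax=300)
plan(388,-259,31)
E
```

```text
clock: 18.53
eef_pos: [388.6, -259.1, 48.4]
tool_rot: [3.142, -0.0, -0.0]
force: [0.5, 0.7, -0.9]
width: 47.2
held tool xyz_bottom [ 0.1  0.7 24.3] med 0.3 cost 15.2 n 223 tcp [ 388.6 -259.1   48.4]
base [ 387.8 -259.5] flask [ 389.  -260.    24.3] base-flask [-1.1  0.5] => tool shift units [-0.028 -0.012] med 0.26 n 290
t 18.63 pos [ 388.9 -259.4   48.9] rot [ 3.141e+00 -1.100e-03 -4.000e-04] w 47.0 F [-0.7  0.4 -2.6] 
 move [-0.024 -0.01   0.447] turn [ 0.03 -0.06 -0.02] rows 1.0
```

View pics/h9.png

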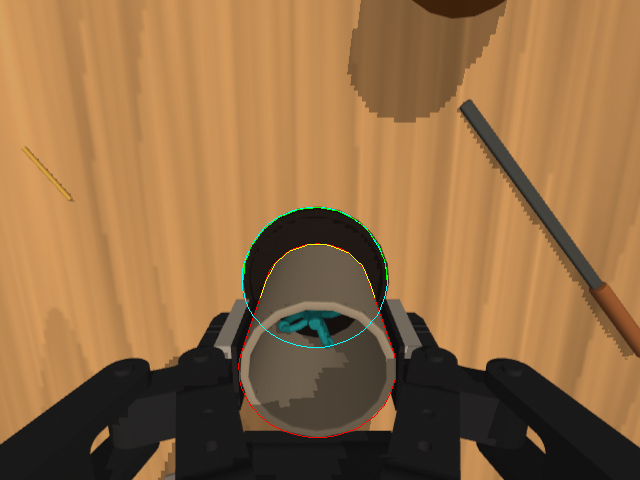

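Aligned within about 1 mm; lower to contact.

```bash
python3 -m creep '-0.025 -0.01 0.15 0 0 0 1;-0.025 -0.01 0.3 0 0 0 1;-0.025 -0.01 0.36 0 0 0 1;-0.025 -0.01 0.41 0 0 0 1;-0.025 -0.01 0.44 0 0 0 1;-0.025 -0.01 0.45 0 0 0 1;-0.025 -0.01 0.45 0 0 0 1;-0.025 -0.01 0.45 0 0 0 1'
```

```text
clock: 19.3
eef_pos: [387.3, -258.6, 30.7]
tool_rot: [3.141, 0.0, -0.0]
force: [-1.3, 0.1, 5.0]
width: 47.2
```

```bash
python3 -m creep '0 0 0 0 0 0 0;0 0 0 0 0 0 0;0 0 0 0 0 0 0;0 0 0 0 0 0 0;0 0 0 0 0 0 0;0 0 -0.8 0 0 0 0;0 0 -1.8 0 0 0 0;0 0 -2.8 0 0 0 0;0 0 -3.8 0 0 0 0;0 0 -3.8 0 0 0 0'
python3 - <<'E'
from h import *
d=snap('wrist','w10.png')
plan(599,220,195)
E
```

```text
clock: 20.13
eef_pos: [391.3, -260.6, 188.6]
tool_rot: [3.135, -0.011, -0.001]
force: [1.1, -1.4, -0.8]
width: 85.4
t 20.18 pos [ 389.9 -260.2  186. ] rot [ 3.1369e+00 -7.3000e-03 -1.0000e-03] w 85.3 F [-0.5  0.2 -1. ] 
 move [  5.217 -12.009  -0.244] turn [ 0.27 -0.42 -0.06] rows 13.0
```

View pics/w10.png

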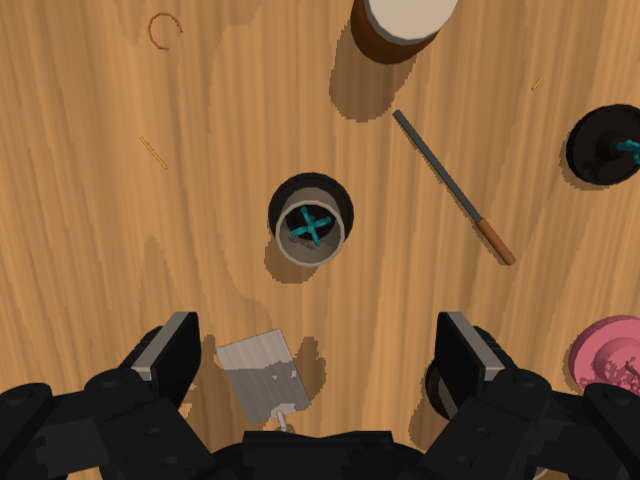

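```bash
python3 -m creep '2.64 -6 -0.3 0 0 0 0;2.64 -6 -0.3 0 0 0 0;2.64 -6 -0.3 0 0 0 0;2.64 -6 -0.3 0 0 0 0;2.64 -6 -0.3 0 0 0 0;2.64 -6 -0.3 0 0 0 0;2.64 -6 -0.3 0 0 0 0'
python3 -m creep '2.65 -5.97 0 0 0 0 0;2.65 -5.97 0 0 0 0 0;2.65 -5.97 0 0 0 0 0;2.65 -5.97 0 0 0 0 0;2.65 -5.97 0 0 0 0 0;2.65 -5.97 0 0 0 0 0;2.65 -5.97 0 0 0 0 0;2.65 -5.97 0 0 0 0 0;2.65 -5.97 0 0 0 0 0;2.65 -5.97 0 0 0 0 0'
python3 - <<'E'
from h import *
p=measure('flask_large',599,220,'m11.png')
plan(p[0],p[1]-2,33)
E
```

```text
clock: 20.77
eef_pos: [495.3, -11.3, 194.0]
tool_rot: [-3.137, -0.002, 0.008]
force: [-0.1, 0.8, 0.6]
width: 85.8
clock: 21.6
eef_pos: [598.6, 217.5, 193.1]
tool_rot: [3.139, 0.002, -0.002]
force: [0.0, -0.1, -0.5]
width: 85.3
flask_large xy [600.1 222. ] median|r| 1.23 mean 1.2 n 242 tcp [598.6 217.5 193.1]
t 21.65 pos [598.8 217.2 193.6] rot [ 3.1391e+00  1.5000e-03 -2.8000e-03] w 85.4 F [ 0.9 -0.2  0.1] 
 move [ 0.038 -0.079  4.014] turn [ 0.14  0.09 -0.16] rows 4.0
```

View pics/m11.png

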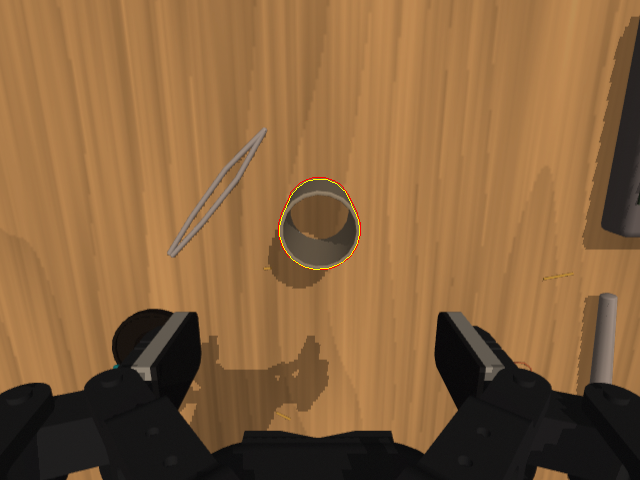

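```bash
python3 -m creep '0.03 -0.05 1 0 0 0 0;0.03 -0.05 2 0 0 0 0;0.03 -0.05 2.4 0 0 0 0;0.03 -0.05 3 0 0 0 0;0.03 -0.05 3.9 0 0 0 0;0.03 -0.05 4 0 0 0 0;0.03 -0.05 4 0 0 0 0;0.03 -0.05 4 0 0 0 0'
python3 - <<'E'
from h import *
plan(600,220,33)
heldfit('flask_large',33,'h10.png',vmax=290)
E
```

```text
clock: 22.32
eef_pos: [601.1, 221.2, 35.4]
tool_rot: [3.142, -0.001, -0.002]
force: [0.1, -0.2, 0.2]
width: 85.4
t 22.32 pos [601.1 221.2  35.4] rot [ 3.1416e+00 -8.0000e-04 -1.7000e-03] w 85.4 F [ 0.1 -0.2  0.2] 
 move [-0.027  0.03   0.061] turn [ 0.   -0.05 -0.1 ] rows 1.0
held tool xyz_bottom [-1.5  0.6 37.4] med 0.3 cost 17.0 n 252 tcp [601.1 221.2  35.4]
```

View pics/h10.png

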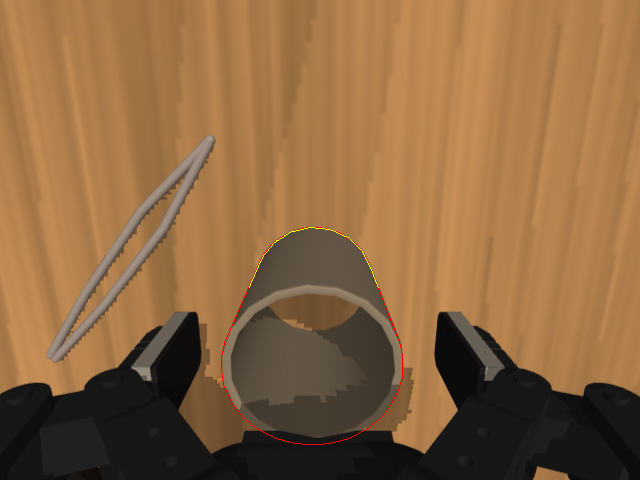

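```bash
python3 -m creep '-0.035 0.01 0.04 0 0 0 0;-0.035 0.01 0.04 0 0 0 1;-0.035 0.01 0.04 0 0 0 1;-0.035 0.01 0.04 0 0 0 1;-0.035 0.01 0.04 0 0 0 1;-0.035 0.01 0.04 0 0 0 1;-0.035 0.01 0.04 0 0 0 1;-0.035 0.01 0.04 0 0 0 1;-0.035 0.01 0.04 0 0 0 1'
python3 -m creep '0 0 -0.3 0 0 0 1;0 0 -1.2 0 0 0 1;0 0 -2.2 0 0 0 1;0 0 -3.2 0 0 0 1;0 0 -3.5 0 0 0 1;0 0 -3.5 0 0 0 1;0 0 -3.5 0 0 0 1'
python3 - <<'E'
from h import *
heldfit('flask_large',35,'h11.png',vmax=290)
plan(448,91.8+1,172)
E
```

```text
clock: 23.12
eef_pos: [599.6, 221.7, 34.4]
tool_rot: [-3.141, -0.001, -0.001]
force: [-1.3, -0.8, 8.1]
width: 55.4
clock: 23.7
eef_pos: [598.7, 221.2, 172.7]
tool_rot: [3.141, 0.0, -0.0]
force: [-0.2, -0.0, -3.9]
width: 55.5
held tool xyz_bottom [ 0.1  1.3 36.8] med 0.27 cost 14.2 n 247 tcp [598.7 221.2 172.7]
t 23.75 pos [597.7 220.7 171.1] rot [ 3.1399e+00  3.0000e-03 -4.0000e-04] w 55.5 F [-0.6  0.3 -3.7] 
 move [-3.741  3.198 -0.006] turn [ 0.1   0.17 -0.02] rows 5.0
```

View pics/h11.png

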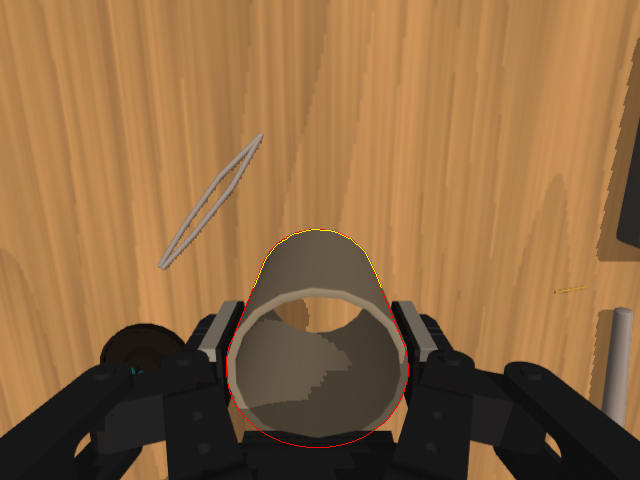

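```bash
python3 -m creep '-3.75 3.2 0 0 0 0 1;-3.75 3.2 0 0 0 0 1;-3.75 3.2 0 0 0 0 1;-3.75 3.2 0 0 0 0 1;-3.75 3.2 0 0 0 0 1;-3.75 3.2 0.5 0 0 0 1;-3.75 3.2 1 0 0 0 1;-3.75 3.2 1.4 0 0 0 1;-3.75 3.2 1.4 0 0 0 1;-3.75 3.2 1.4 0 0 0 1'
python3 - <<'E'
from h import *
hover('flask_large','base_large',35,'h12.png',vmax=290)
plan(448,93,116)
E
```

```text
clock: 24.58
eef_pos: [447.0, 93.2, 114.9]
tool_rot: [3.14, 0.005, 0.0]
force: [0.5, 0.4, -3.2]
width: 55.5
held tool xyz_bottom [ 0.2  1.  37.7] med 0.24 cost 14.8 n 248 tcp [447.   93.2 114.9]
base [447.9  91.3] flask [448.2  92.6  78.1] base-flask [-0.3 -1.3] => tool shift units [-0.006  0.033] med 0.29 n 271
t 24.68 pos [448.8  93.8 116.5] rot [ 3.1416e+00  1.1000e-03 -0.0000e+00] w 55.3 F [-0.8  0.  -3.1] 
 move [-0.019  0.021  0.012] turn [ 0.    0.06 -0.  ] rows 1.0
```

View pics/h12.png

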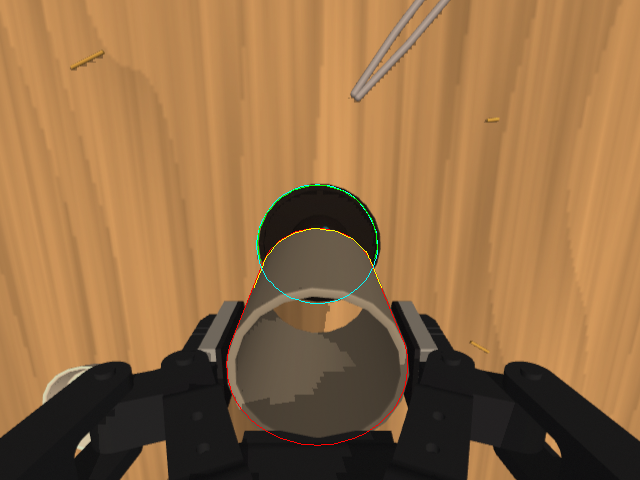

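```bash
python3 -m creep '-0.01 0.04 0.1 0 0 0 1;-0.01 0.04 0.3 0 0 0 1;-0.01 0.04 0.6 0 0 0 1;-0.01 0.04 0.9 0 0 0 1;-0.01 0.04 1.2 0 0 0 1;-0.01 0.04 1.4 0 0 0 1;-0.01 0.04 1.4 0 0 0 1;-0.01 0.04 1.4 0 0 0 1'
python3 - <<'E'
from h import *
hover('flask_large','base_large',35,'h13.png',vmax=290)
plan(448,93,42.4)
E
```

```text
clock: 25.35
eef_pos: [448.4, 92.1, 60.4]
tool_rot: [3.141, 0.001, -0.0]
force: [-0.6, 0.1, -3.0]
width: 55.3
held tool xyz_bottom [ 0.2  0.5 35.9] med 0.24 cost 11.2 n 250 tcp [448.4  92.1  60.4]
base [447.8  91.4] flask [449.   91.6  25. ] base-flask [-1.2 -0.2] => tool shift units [-0.029  0.006] med 0.24 n 300
t 25.45 pos [449.   92.2  61.1] rot [-3.1413e+00 -9.0000e-04 -4.0000e-04] w 55.6 F [-0.3  0.2 -2.7] 
 move [-0.026 -0.019  0.468] turn [-0.02 -0.05 -0.03] rows 1.0
```

View pics/h13.png

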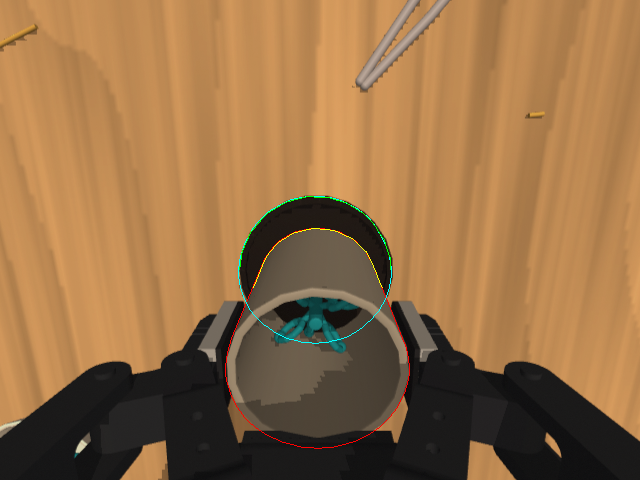

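```bash
python3 -m creep '-0.025 0 0.15 0 0 0 1;-0.025 0 0.3 0 0 0 1;-0.025 0 0.38 0 0 0 1;-0.025 0 0.43 0 0 0 1;-0.025 0 0.46 0 0 0 1;-0.025 0 0.47 0 0 0 1;-0.025 0 0.47 0 0 0 1;-0.025 0 0.47 0 0 0 1'
```

```text
clock: 26.12
eef_pos: [447.3, 92.0, 42.3]
tool_rot: [3.141, 0.0, -0.0]
force: [-2.4, -0.8, 5.1]
width: 55.2
```

Contact. Release, rise, and go to the small flask.

```bash
python3 -m creep '0 0 0 0 0 0 0;0 0 0 0 0 0 0;0 0 0 0 0 0 0;0 0 0 0 0 0 0;0 0 0 0 0 0 0;0 0 -0.8 0 0 0 0;0 0 -1.8 0 0 0 0;0 0 -2.8 0 0 0 0;0 0 -3.4 0 0 0 0;0 0 -3.4 0 0 0 0'
python3 - <<'E'
from h import *
d=snap('wrist','w12.png')
plan(516,454,170)
E
python3 -m creep '1.71 -9.05 0.2 0 0 0 0;1.71 -9.05 0.2 0 0 0 0;1.71 -9.05 0.2 0 0 0 0;1.71 -9.05 0.2 0 0 0 0;1.71 -9.05 0.2 0 0 0 0;1.71 -9.05 0.2 0 0 0 0;1.71 -9.05 0.2 0 0 0 0;1.71 -9.05 0.2 0 0 0 0;1.71 -9.05 0.2 0 0 0 0;1.71 -9.05 0.2 0 0 0 0'
python3 - <<'E'
from h import *
d=snap('wrist','w13.png')
plan(516,454,170)
E
```

```text
clock: 26.95
eef_pos: [450.7, 93.0, 182.5]
tool_rot: [-3.139, -0.009, -0.001]
force: [1.1, 0.2, -0.0]
width: 85.6
t 27.0 pos [449.5  92.4 180.4] rot [-3.1404e+00 -6.1000e-03 -1.1000e-03] w 85.6 F [-0.1 -0.5  0.2] 
 move [ 1.651 -9.042  0.281] turn [-0.07 -0.35 -0.06] rows 9.0
clock: 27.83
eef_pos: [513.3, 463.0, 167.6]
tool_rot: [-3.135, 0.002, 0.007]
force: [-1.2, 1.5, -0.6]
width: 85.6
t 27.88 pos [513.7 458.4 167.3] rot [-3.1405e+00  2.9000e-03  5.0000e-03] w 85.7 F [-1.3  0.1 -1.2] 
 move [ 0.058  0.11  -0.068] turn [-0.06  0.17  0.29] rows 1.0
```

View pics/w12.png

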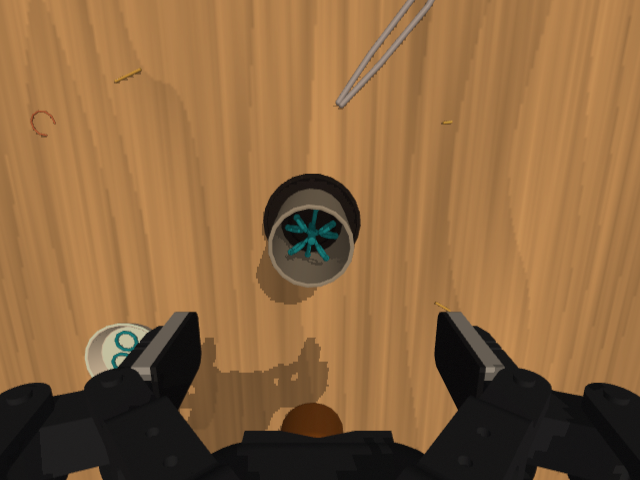

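View pics/w13.png

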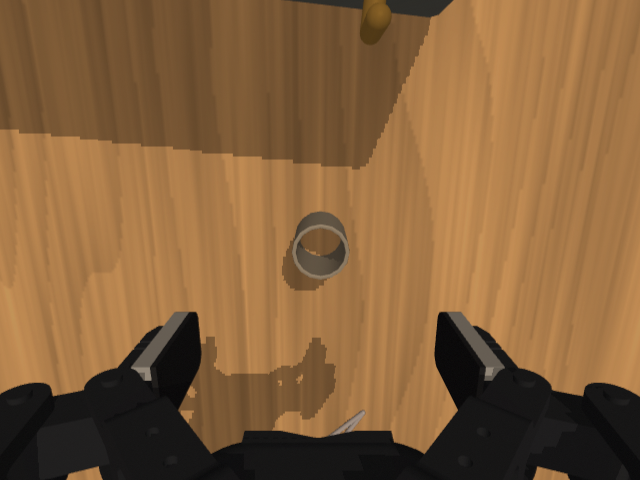

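```bash
python3 - <<'E'
from h import *
p=measure('flask_small',516,454,'m14.png')
plan(p[0],p[1]-2,11)
E
```

```text
flask_small xy [515.6 454.2] median|r| 1.12 mean 1.13 n 180 tcp [513.7 458.4 167.3]
t 27.93 pos [514.5 455.  167.4] rot [3.1395e+00 2.7000e-03 2.4000e-03] w 85.2 F [ 0.2 -1.3  0.8] 
 move [0.039 0.062 3.909] turn [0.12 0.16 0.14] rows 4.0
```

View pics/m14.png

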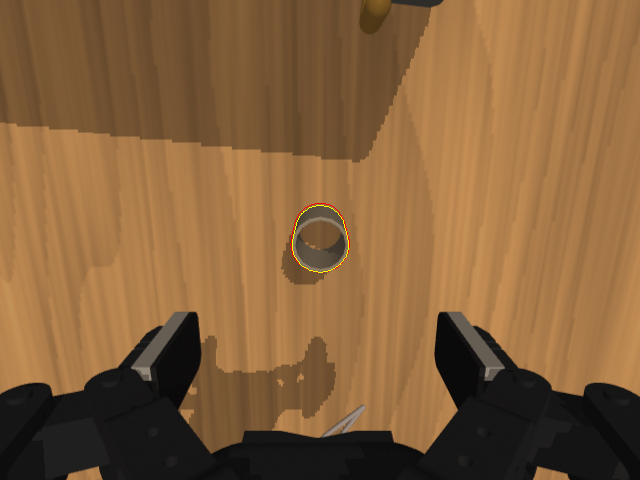

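```bash
python3 -m creep '0.02 0.02 1 0 0 0 0;0.02 0.02 2 0 0 0 0;0.02 0.02 2.8 0 0 0 0;0.02 0.02 3.3 0 0 0 0;0.02 0.02 3.4 0 0 0 0;0.02 0.02 3.4 0 0 0 0;0.02 0.02 3.4 0 0 0 0;0.02 0.02 3.4 0 0 0 0'
python3 - <<'E'
from h import *
plan(515.6,453,12)
heldfit('flask_small',30,'h14.png',vmax=300)
E
```

```text
clock: 28.6
eef_pos: [518.2, 453.7, 36.0]
tool_rot: [-3.14, -0.002, -0.001]
force: [-0.9, 0.2, 0.5]
width: 85.1
t 28.6 pos [518.2 453.7  36. ] rot [-3.1395e+00 -2.4000e-03 -1.1000e-03] w 85.1 F [-0.9  0.2  0.5] 
 move [-0.067  0.02   0.599] turn [-0.12 -0.14 -0.06] rows 1.0
held tool xyz_bottom [-3.2  1.3 38.3] med 0.28 cost 11.0 n 200 tcp [518.2 453.7  36. ]
```

View pics/h14.png

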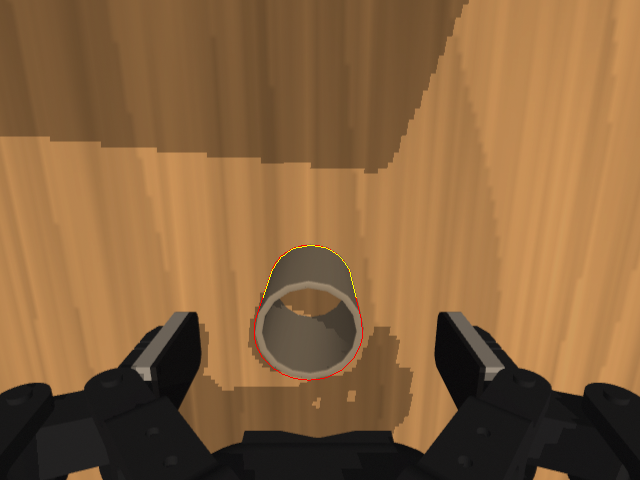

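```bash
python3 -m creep '-0.08 0.03 0.3 0 0 0 0;-0.08 0.03 0.57 0 0 0 0;-0.08 0.03 0.57 0 0 0 1;-0.08 0.03 0.57 0 0 0 1;-0.08 0.03 0.57 0 0 0 1;-0.08 0.03 0.57 0 0 0 1;-0.08 0.03 0.57 0 0 0 1;-0.08 0.03 0.57 0 0 0 1;-0.08 0.03 0.57 0 0 0 1;-0.08 0.03 0.57 0 0 0 1'
python3 -m creep '0 0 -0.3 0 0 0 1;0 0 -1.2 0 0 0 1;0 0 -2.2 0 0 0 1;0 0 -3.2 0 0 0 1;0 0 -3.6 0 0 0 1;0 0 -3.6 0 0 0 1;0 0 -3.6 0 0 0 1'
python3 - <<'E'
from h import *
heldfit('flask_small',14,'h15.png',vmax=300)
plan(625.1,-202,155)
E
```

```text
clock: 29.48
eef_pos: [514.4, 452.6, 12.1]
tool_rot: [-3.14, -0.001, -0.001]
force: [-0.1, -1.1, 4.8]
width: 39.0
clock: 30.07
eef_pos: [514.0, 452.1, 156.4]
tool_rot: [-3.141, -0.001, -0.0]
force: [-0.2, 0.0, -2.1]
width: 38.9
held tool xyz_bottom [ 0.1  0.  14.6] med 0.25 cost 10.9 n 176 tcp [514.  452.1 156.4]
t 30.12 pos [513.3 451.2 154.5] rot [ 3.1402e+00  9.0000e-04 -4.0000e-04] w 39.1 F [ 0.1 -0.7 -2.1] 
 move [2.8030e+00 1.6329e+01 9.0000e-03] turn [ 0.08  0.05 -0.02] rows 16.0
```

View pics/h15.png

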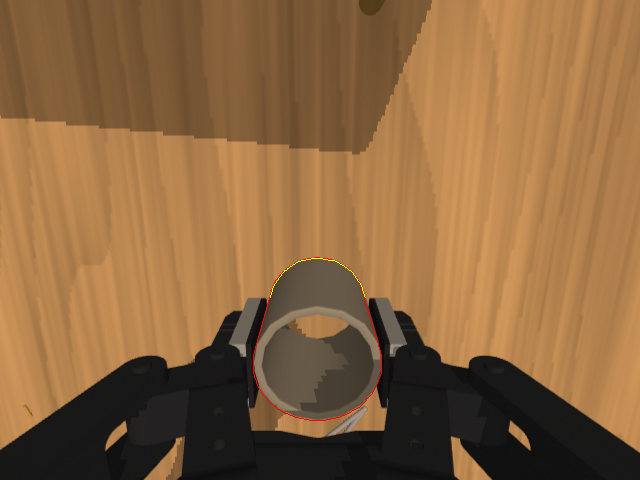

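```bash
python3 -m creep '1.4 8.2 0 0 0 0 1;1.4 8.2 0 0 0 0 1;1.4 8.2 0 0 0 0 1;1.4 8.2 0 0 0 0 1;1.4 8.2 0 0 0 0 1;1.4 8.2 0 0 0 0 1;1.4 8.2 0 0 0 0 1;1.4 8.2 0 0 0 0 1'
python3 -m creep '1.38 8.18 0 0 0 0 1;1.38 8.18 0 0 0 0 1;1.38 8.18 0 0 0 0 1;1.38 8.18 0 0 0 0 1;1.38 8.18 0 0 0 0 1;1.38 8.18 0 0 0 0 1;1.38 8.18 0 0 0 0 1;1.38 8.18 0 0 0 0 1;1.38 8.18 0 0 0 0 1;1.38 8.18 0 0 0 0 1'
python3 -m creep '0 0 0.6 0 0 0 1;0 0 1.2 0 0 0 1;0 0 1.9 0 0 0 1;0 0 1.9 0 0 0 1;0 0 1.9 0 0 0 1;0 0 1.9 0 0 0 1'
python3 - <<'E'
from h import *
hover('flask_small','base_small',14,'h16.png',vmax=300)
plan(625.1,-203.3,20.1)
E
```

```text
clock: 30.78
eef_pos: [568.0, 121.3, 152.9]
tool_rot: [3.14, 0.004, -0.0]
force: [0.9, -0.0, -2.2]
width: 39.3
clock: 31.62
eef_pos: [622.4, -207.5, 152.1]
tool_rot: [3.141, 0.005, -0.007]
force: [0.1, 1.1, -1.9]
width: 39.1
clock: 32.12
eef_pos: [625.2, -202.0, 79.6]
tool_rot: [-3.141, -0.0, 0.001]
force: [1.1, 0.9, -0.4]
width: 38.8
held tool xyz_bottom [ 0.1 -0.5 14.5] med 0.24 cost 11.9 n 180 tcp [ 625.2 -202.    79.6]
base [ 625.  -203.8] flask [ 626.  -201.9   65.9] base-flask [-1.  -1.9] => tool shift units [-0.025  0.048] med 0.3 n 258
t 32.22 pos [ 626.  -202.8   80.8] rot [ 3.1413e+00 -2.7000e-03  2.0000e-04] w 39.1 F [ 0.2 -0.5 -0.6] 
 move [-0.026  0.011  1.517] turn [ 0.02 -0.15  0.01] rows 2.0
```

View pics/h16.png

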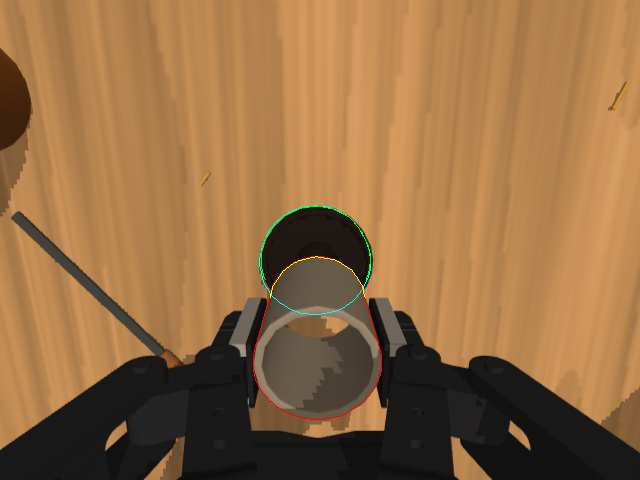

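```bash
python3 -m creep '-0.025 0.04 0.1 0 0 0 1;-0.025 0.04 0.3 0 0 0 1;-0.025 0.04 0.5 0 0 0 1;-0.025 0.04 0.8 0 0 0 1;-0.025 0.04 1.05 0 0 0 1;-0.025 0.04 1.05 0 0 0 1;-0.025 0.04 1.05 0 0 0 1;-0.025 0.04 1.05 0 0 0 1'
python3 - <<'E'
from h import *
hover('flask_small','base_small',14,'h17.png',vmax=300)
plan(625.1,-203.3,20.1)
E
```

```text
clock: 32.88
eef_pos: [623.8, -204.6, 36.9]
tool_rot: [-3.141, 0.0, -0.0]
force: [0.0, 0.6, -1.0]
width: 39.2
held tool xyz_bottom [ 0.1 -0.8 13.9] med 0.28 cost 13.0 n 181 tcp [ 623.8 -204.6   36.9]
base [ 625.  -203.8] flask [ 624.3 -204.    23.5] base-flask [0.7 0.2] => tool shift units [ 0.017 -0.006] med 0.27 n 259
t 32.98 pos [ 624.2 -204.9   37.5] rot [ 3.1414e+00 -1.0000e-03 -3.0000e-04] w 39.0 F [-0.4  0.4 -2.2] 
 move [ 0.022 -0.039  0.436] turn [ 0.01 -0.06 -0.02] rows 1.0
```

View pics/h17.png

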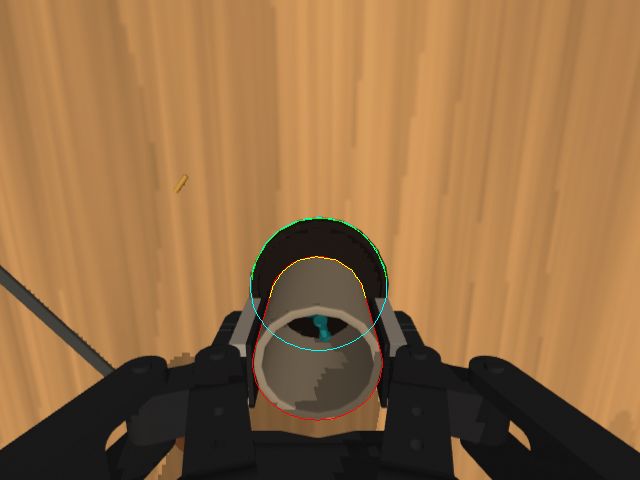

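```bash
python3 -m creep '0.015 -0.01 0.15 0 0 0 1;0.015 -0.01 0.28 0 0 0 1;0.015 -0.01 0.35 0 0 0 1;0.015 -0.01 0.4 0 0 0 1;0.015 -0.01 0.43 0 0 0 1;0.015 -0.01 0.44 0 0 0 1;0.015 -0.01 0.44 0 0 0 1;0.015 -0.01 0.44 0 0 0 1'
```

```text
clock: 33.65
eef_pos: [623.9, -204.4, 20.1]
tool_rot: [3.141, 0.001, -0.0]
force: [-2.9, 0.2, 5.5]
width: 38.9
```

```bash
python3 -m creep '0 0 0 0 0 0 0;0 0 0 0 0 0 0;0 0 0 0 0 0 0;0 0 0 0 0 0 0;0 0 0 0 0 0 0;0 0 -0.8 0 0 0 0;0 0 -1.8 0 0 0 0;0 0 -2.8 0 0 0 0;0 0 -3.8 0 0 0 0;0 0 -4 0 0 0 0'
python3 -m creep '0 0 0 0 0 0 0;0 0 0 0 0 0 0;0 0 0 0 0 0 0;0 0 0 0 0 0 0'
python3 - <<'E'
from h import *
d=snap('wrist','w16.png');a=snap('scene','s16.png');b=snap('side','d16.png')
def crop(d,x0,y0,x1,y1,n): cv2.imwrite('pics/'+n,cv2.resize(cv2.cvtColor(d['img'][y0:y1,x0:x1],cv2.COLOR_RGB2BGR),None,fx=3,fy=3,interpolation=cv2.INTER_CUBIC))
crop(b,295,110,445,310,'d16c.png'); crop(a,190,180,340,380,'s16c.png')
E
```

```text
clock: 34.48
eef_pos: [628.5, -204.9, 187.0]
tool_rot: [3.139, -0.012, -0.001]
force: [1.2, -0.5, 0.5]
width: 85.3
clock: 34.82
eef_pos: [622.9, -204.2, 177.2]
tool_rot: [-3.141, 0.004, -0.0]
force: [-0.5, -1.3, -0.5]
width: 85.6
```

View pics/w16.png

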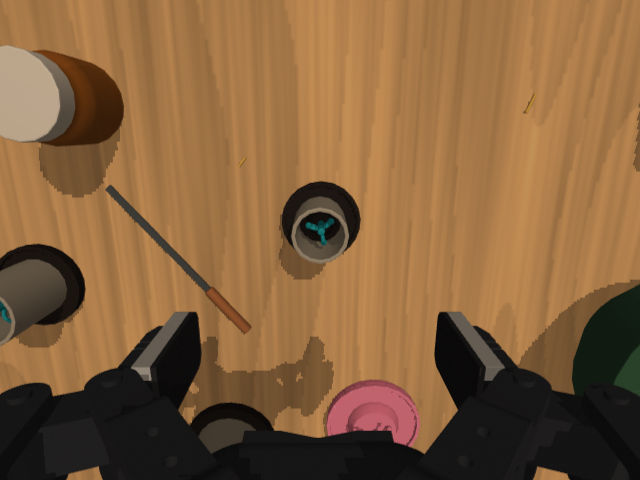

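View pics/s16.png

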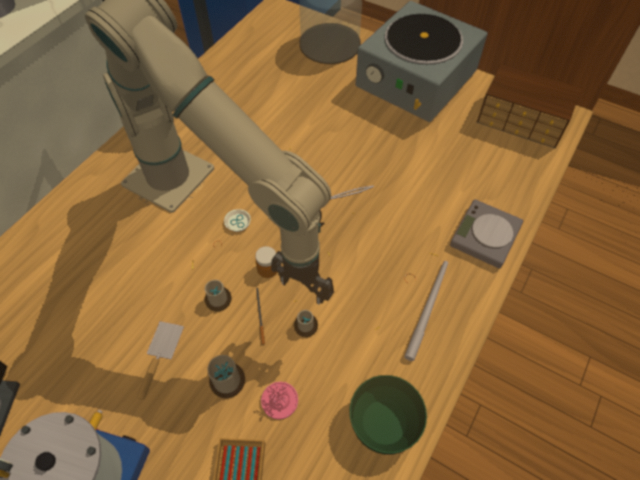

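View pics/d16c.png

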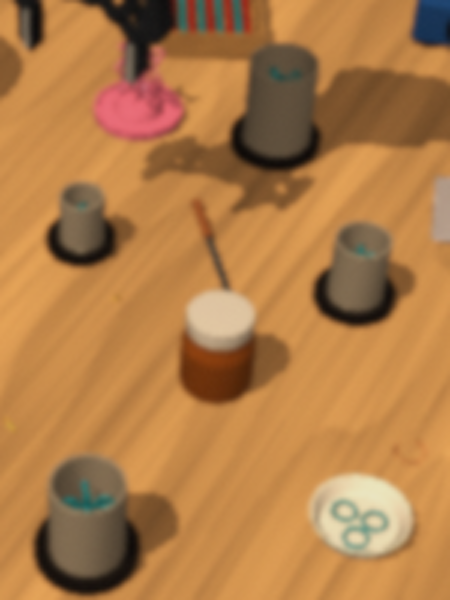

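```bash
python3 - <<'E'
from h import *
print(ctrl.finish_job(), ctrl.read_state()['clock'])
E
```

```text
the job is handed in; nothing more can be done
the job is handed in; nothing more can be done
```

All four flasks are over the trees on their own bases, and I handed the job in at about 35 s of the 109 s allowed. Handing in gave no verdict.

- **Placing:** I grasped each flask from above and re-measured it against its base with the wrist camera while lowering. The last measured offsets were 0.5 mm for the largest, and about 1.2, 1.2 and 0.7 mm for medium, large and small, which I corrected on the final lowering. I let go only once the force showed contact, at the height where the flask's lower end meets the base floor.
- **Last checks:** The wrist pictures after each release and the final side picture show all four flasks upright, sitting inside their base lips with the wax inside. The jar and the pink look-alike appear where they were, and the gripper hung open about 180 mm up, touching nothing.
- **What disagreed:** Wrist measurements from a height were up to about 3 mm off the close-range ones, so I relied on the close-range ones. The final picture check of the largest flask agreed to about 1 mm, but that fit was looser than the others. I did not repeat a numerical check on the other three after release.

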